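# Stack the spacer plates on the cradle and weigh them down

## Task

Push the loose cradle along the table until it sits squarely within the painted corner brackets. Then take every steel plate in the lane block - there are two to four - by sliding it part way out over the open near edge where it can be gripped, and stack them all flat on the cradle's raised block, centred on it and lying along it, and finally stand the weight upright by its foot on the middle of the stack. The cradle must still be within its brackets at the end, and the other things on the bench are to be left alone.

Things in the scene. Friction and masses are not known exactly. Their poses are not given: they have to be found in the camera images.
- laneblock: Fixed wooden block, 190 (x) x 314 (y) x 60 mm high. Black strips on top, 10 mm wide, 8 mm high, make four lanes along x, centres at y = -114, -38, 38, 114 mm, each 66 mm clear (fingers do not fit beside a plate). A strip closes the far (+x) end; the near end, x = -95 mm, is open. Origin: centre of its underside, on the table; x points away from the robot.
- near_edge (a point): Middle of the top edge at the lane block's open near end, 60 mm above the table: the lanes end here at a plain upright face with free space in front and below, so a plate slid out over it can be gripped by its long sides from above.
- plate0: Thin flat steel plate, 110 (its x) x 52 (its y) x 2.5 mm thick, 110 g, with two dark painted dots on top, 40 mm either side of its centre along x. Origin: centre of the underside; z up. It starts lying flat in one lane of the lane block, long side along the lane; it slides easily there: a fingertip pressed on its top drags it along. Absent in some starts.
- plate1: Thin flat steel plate, 110 (its x) x 52 (its y) x 2.5 mm thick, 110 g, with two dark painted dots on top, 40 mm either side of its centre along x. Origin: centre of the underside; z up. It starts lying flat in one lane of the lane block, long side along the lane; it slides easily there: a fingertip pressed on its top drags it along. Absent in some starts.
- plate2: Thin flat steel plate, 110 (its x) x 52 (its y) x 2.5 mm thick, 110 g, with two dark painted dots on top, 40 mm either side of its centre along x. Origin: centre of the underside; z up. It starts lying flat in one lane of the lane block, long side along the lane; it slides easily there: a fingertip pressed on its top drags it along. Absent in some starts.
- plate3: Thin flat steel plate, 110 (its x) x 52 (its y) x 2.5 mm thick, 110 g, with two dark painted dots on top, 40 mm either side of its centre along x. Origin: centre of the underside; z up. It starts lying flat in one lane of the lane block, long side along the lane; it slides easily there: a fingertip pressed on its top drags it along. Absent in some starts.
- cradle: Loose cradle, about 0.6 kg: aluminium base 110 (x) x 100 (y) x 20 mm, with a grey raised block 80 (x) x 32 mm (y) in its middle, flat top 50 mm above the table. Slides on the table when its base is pushed. A plate centred along the block stands out 10 mm past its long sides and 15 mm past its ends, leaving room for fingers. Origin: centre of the underside.
- mark: Four black corner brackets painted flat on the table, framing a place 115 mm (x) x 105 mm (y) for the cradle's base. Origin: centre of the frame, x along its longer side.
- weight: Dark steel weight, 350 g, 60 mm high: a round foot 44 mm in diameter and 30 mm high, a thin neck, and a round knob 24 mm in diameter from 44 to 60 mm above the foot. Origin: centre of the underside; z up.
- dome1: Dark domed cap, 64 mm across, 26 mm high; not part of the job, to be left where it is. Origin: on its underside.
- dome2: Dark domed cap, 64 mm across, 26 mm high; not part of the job, to be left where it is. Origin: on its underside.
- clamp: Dark ring clamp lying flat, about 138 mm across the lugs, 14 mm high; not part of the job, to be left where it is. Origin: on its underside.
- driver: Screwdriver lying on the table; not part of the job, to be left where it is. Origin: on its underside.
- jar: Small closed jar, 56 mm across, 75 mm high; not part of the job, to be left where it is. Origin: on its underside.
- spool: Aluminium spool, 50 mm across, 42 mm high; not part of the job, to be left where it is. Origin: on its underside.
Not all that is in view belongs to the job. What is shaped like the plate3 but blue or orange is not meant. What is shaped like the plate1 but green is not meant.

How it is judged (in metres and radians):
On the way, in this order (a step that is already met when the one before it is completed fails the run):
1. the cradle stands squarely within the brackets (horizontal distance between cradle and mark below 0.015 m and angle between the x axis of cradle and the x axis of mark, either way round below 0.17 rad and linear speed of cradle below 0.02 m/s), for 0.2 s.
2. all plates lie stacked on the cradle's raised block (x of plate0 in the frame of cradle between -0.02 and 0.02 m and y of plate0 in the frame of cradle between -0.012 and 0.012 m and z of plate0 in the frame of cradle between 0.047 and 0.062 m and angle between the x axis of each of plate0, plate1, plate2, plate3 and the x axis of cradle, either way round below 0.2 rad and angle between each of plate0, plate1, plate2, plate3's own z axis and vertical below 0.08 rad and linear speed of each of plate0, plate1, plate2, plate3 below 0.03 m/s and x of plate1 in the frame of cradle between -0.02 and 0.02 m and y of plate1 in the frame of cradle between -0.012 and 0.012 m and z of plate1 in the frame of cradle between 0.047 and 0.062 m and x of plate2 in the frame of cradle between -0.02 and 0.02 m and y of plate2 in the frame of cradle between -0.012 and 0.012 m and z of plate2 in the frame of cradle between 0.047 and 0.062 m and x of plate3 in the frame of cradle between -0.02 and 0.02 m and y of plate3 in the frame of cradle between -0.012 and 0.012 m and z of plate3 in the frame of cradle between 0.047 and 0.062 m), for 0.2 s.
At the end, for the whole second after the job is handed in: The cradle is within 15 mm and 0.17 rad of the brackets' centre and direction; every plate lies flat on the cradle's raised block within 20 mm lengthwise, 12 mm crosswise and 0.2 rad of it; the weight stands upright on the stack within 20 mm lengthwise and 15 mm crosswise of its middle; all at rest (all of step 2 and horizontal distance between cradle and mark below 0.015 m and angle between the x axis of cradle and the x axis of mark, either way round below 0.17 rad and x of weight in the frame of cradle between -0.02 and 0.02 m and y of weight in the frame of cradle between -0.015 and 0.015 m and z of weight in the frame of cradle between 0.053 and 0.066 m and angle between weight's own z axis and vertical below 0.1 rad and linear speed of weight below 0.02 m/s); the robot touches nothing.
It fails at once if one of the other things on the bench is shifted by more than 40 mm (distance of any of dome1, dome2, clamp, driver, jar, spool from where it was at the start of the episode above 0.04 m).
Of plate0, plate1, plate2, plate3 only 2 to 4 are there at a start; the rules pass over those that are not, and their reading is None.
At some moment in a run one of weight, cradle may be knocked a few centimetres aside while the robot is not near it.
It also fails if it takes over 210 s, if anything falls off the work surface, if the arm or the gripper's body presses on something with over 40 N, if the wrist force passes 120 N, or if a joint passes its speed limit or range.

## Robot

A 6-joint arm with a two-finger parallel gripper is mounted at the origin on the work surface. World frame = base frame: x ahead of the robot, y to its left, z up, the work surface at z = 0. Lengths are in m, angles in degrees, forces in N, time in s.
With the tool pointing down it reaches from about 0.25 to 0.725 m from the base axis. Payload 9.7 kg.
Tool frame: the origin (TCP) lies on the centre line of the jaws, within the pads' length; the fingertips stand 19 mm ahead of it and the grasp point (between the pads) is the TCP; z points along the fingers, y is the direction in which the jaws open and shut (so a half turn about z gives the same grasp; the last joint's range is limited). The gripper opens to 85 mm and grips with 20 to 120 N. Pads are 22 mm wide; open, the fingers measure 114 mm over their backs; the gripper's body (76 mm by 85 mm) begins 54 mm behind the grasp point. The pads swing forward as they close: fully open they stand 13 mm farther back than shut.
Start: joints at [-73.167, 4.979, 10.078, 95.1, 0, 90], TCP at [0.159, -0.526, 0.25] pointing down, gripper open.
Joint ranges: [-179.16, 179.16], [-48.56, 103.87], [-65.8, 70.77], [-126.05, 130.52], [-82.76, 87.17], [-180, 180]. Speed limits (degrees/s): [127.2, 127.2, 147.25, 180, 180, 180].

## Interface

Orientations are given as [roll, pitch, yaw] about the fixed x, y, z axes, in that order (R = Rz(yaw) Ry(pitch) Rx(roll)).
In Python, from workcell import bot gives the robot as it stands.
- The arm moves only by the tool servo_tool, never from a script. Its argument "motion" is a list that holds one entry, the list of rows, each a list of 6 numbers: the shift along the tool's x, y, z in mm, then the turn, a rotation vector about the tool's x, y, z in rad. A call has 1 to 5 rows; each row shifts and turns the commanded pose from where the row before left it, along the tool's axes as they then stand; what a row does not reach is not made up. A row lasts 1/10 s, in which the tool goes at most 50 mm and 8.59 degrees, less where a joint would pass 70% of its speed; a pose out of reach is approached as far as the arm can. A call is refused whole if a number of a shift passes 50 or a number of a turn 0.15, either way. A call with a gripper value outside its range is refused whole. "gripper" is the finger opening in mm, from 0 to 85.4, set as the call begins (left out, the last holds). The fingers move at their own pace and stop on an object; "newtons" is the grip in N (left out, the last holds). Time passes only in rows, so rows that do not move let the fingers close. It gives the time, the measured TCP pose, the force and the opening at its end, in the units of the state.
- bot.get_obs(): the state, without advancing time (a new reading comes with each control period).
- bot.camera(name): name is "scene" or "top" or "wrist"; returns a dict with "color" (384x512x3 uint8, red, green, blue), "fx", "fy", "cx", "cy" (pixels), "R" (3x3) and "t" (3): a world point X has camera coordinates R X + t. Camera axes: x right, y down, z forward; pixel columns grow to the right and rows downward; lengths in m; the calibration is good to about 2 mm. A picture is of the moment at which its call begins. There is no depth.
- bot.job_done(): hands the job in, once; it reports no verdict.
Trained networks look in a picture, given as the dict that the camera call returned (one of the last four; its "shot" number tells which), for a name from the list of things; names that differ only in an ending like _2 or _b are one class to them, and where a whole thing is asked for, a point or a joint stands for the part that bears it (a point fixed in the world has none). Each returns a list of dicts, best first, with "confidence" (0 to 1); they miss things now and then, are a little off and sometimes report something else, mostly with a low value. They report only what shows in the picture. A call takes as long as a camera call. They do not tell look-alikes from the thing itself.
- bot.look_for(picture, label): "rect" ([left, top, width, height] in pixels, round what is visible of it).
The state is a dict: "time": time; "q": joint angles; "qd": joint speeds; "joint_efforts": joint torques, N m; "ee_pos": TCP position; "tcp_rot": TCP orientation; "wrist_force": force on the tool from outside, world axes, zero at the start; "torque": the same for the moment, N m; "opening": finger opening in m.
Only numpy, scipy, OpenCV 4.12 (cv2) and the standard library are available. Lean on these libraries where they do the work, as an engineer would, in place of code of your own. Each camera call takes 0.05 s, during which the arm holds its last target.

## Working session

There is one attempt and no reset: what is moved stays moved. The work goes in short steps, Python scripts to look and compute and a tool call to move; the robot and the scene stay as the last step left them, time stands still between calls to the robot, and variables do not carry over. Pictures are saved under pics/ and viewed, and the job is handed in when it is done.

Besides the shell and the picture viewer there is one more tool, called as name([rows], argument=value, ...), one row to a line, values as JSON. servo_tool: Moves the arm, as the interface text tells. Its arguments: {"type":"object","properties":{"motion":{"type":"array","items":{"type":"array","items":{"type":"array","items":{"type":"number"}}}},"gripper":{"type":"number"},"newtons":{"type":"number"}},"required":["motion"]}

```bash
ls; mkdir -p pics; python3 - <<'E'
from workcell import bot
import cv2,numpy as np
o=bot.get_obs();print(o)
for n in ["scene","top","wrist"]:
    p=bot.camera(n);cv2.imwrite(f"pics/{n}0.png",p["color"][:,:,::-1])
    print(n,p["fx"],p["fy"],p["cx"],p["cy"],np.round(p["R"],4).tolist(),np.round(p["t"],4).tolist(),p["shot"])
E
```

```text
pics
{'time': 0.0, 'q': array([-7.31700924e+01,  5.01023297e+00,  1.00326258e+01,  9.51006781e+01,
        1.79178737e-03,  8.99995004e+01]), 'qd': array([-0.1288951 , -0.07945494, -0.1290407 ,  0.13541045,  0.00951622,
        0.01911867]), 'joint_efforts': array([ 1.12151567e-03, -5.20392573e+01,  4.64800072e+01,  1.63774652e-02,
       -1.08613360e-04,  2.06911454e-05]), 'ee_pos': array([ 0.15918541, -0.52622584,  0.24957501]), 'tcp_rot': array([-1.79921715e+02, -1.79246828e-03,  1.68304048e+01]), 'wrist_force': array([ 0.7264968 , -0.11903367,  1.1993176 ]), 'torque': array([-0.05477637, -0.06289748,  0.07652131]), 'opening': 0.08520684809053641}
scene 357.12922121727775 357.12922121727775 249.99306071160873 189.0601920536345 [[0.3415, 0.9399, -0.0021], [0.7442, -0.2718, -0.6101], [-0.574, 0.2068, -0.7923]] [-0.2005, -0.3303, 1.2548] 1
top 401.68491914989073 401.68491914989073 252.40299874042572 182.9891064211866 [[-0.0275, -0.9996, -0.0087], [-0.9842, 0.0285, -0.1746], [0.1748, 0.0037, -0.9846]] [0.0389, 0.5222, 1.2961] 2
wrist 285.23916329920996 285.23916329920996 257.04114461865436 193.82792238163893 [[0.2891, -0.9573, -0.003], [-0.9105, -0.2759, 0.3081], [-0.2958, -0.0863, -0.9513]] [-0.5484, -0.0399, 0.381] 3
```

View pics/top0.png

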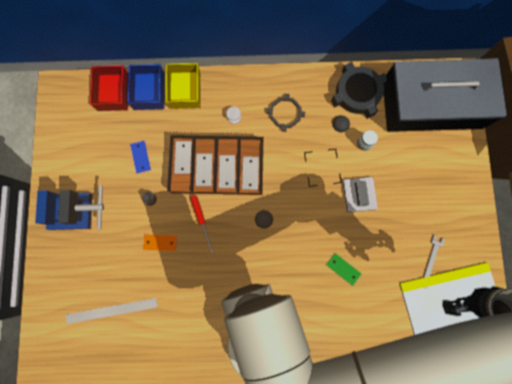

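View pics/scene0.png

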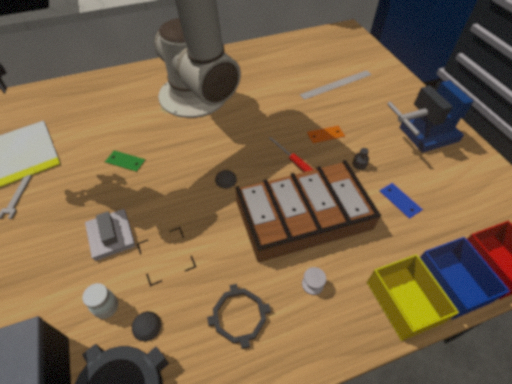

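View pics/wrist0.png

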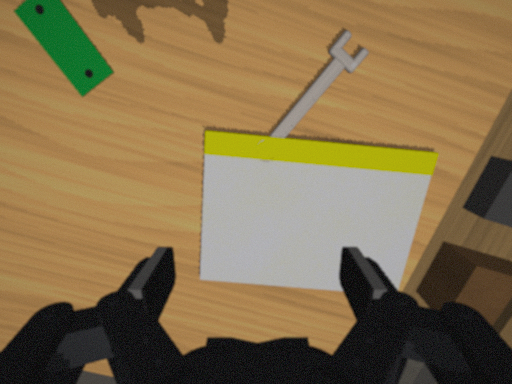

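Top view: four white plates in the lanes, around x 180–250, y 165. The cradle is near (360,194), with brackets around (305–340,150–187). The weight is at (149,199), the domes at (264,218) and (341,123), and the driver lies at about (197,210).

```bash
cat > h.py <<'E'
from workcell import bot
import cv2,numpy as np
def p2w(p,u,v,z):
    d=np.array([(u-p["cx"])/p["fx"],(v-p["cy"])/p["fy"],1.0]); R=np.array(p["R"]);t=np.array(p["t"])
    c=-R.T@t; w=R.T@d; s=(z-c[2])/w[2]; return c+s*w
def w2p(p,X):
    q=np.array(p["R"])@np.array(X)+np.array(p["t"]); return p["fx"]*q[0]/q[2]+p["cx"],p["fy"]*q[1]/q[2]+p["cy"]
def rect(p,x0,x1,y0,y1,z,s=1000):
    """orthorectify plane z; output: right=+... rows: x decreasing down, cols: y decreasing right (like top view). s px/m"""
    W=int((y1-y0)*s);H=int((x1-x0)*s)
    src=np.float32([w2p(p,(x1,y1,z)),w2p(p,(x1,y0,z)),w2p(p,(x0,y0,z)),w2p(p,(x0,y1,z))])
    M=cv2.getPerspectiveTransform(src,np.float32([[0,0],[W,0],[W,H],[0,H]]))
    im=cv2.warpPerspective(p["color"],M,(W,H),flags=cv2.INTER_CUBIC)
    return im
def grid(im,x1,y1,s,step=0.05):
    im=im.copy();H,W=im.shape[:2]
    k=np.ceil((x1-H/s)/step)*step
    while k<x1:
        r=int((x1-k)*s);cv2.line(im,(0,r),(W,r),(0,255,255),1);cv2.putText(im,f"{k:.2f}",(0,r-2),0,.4,(255,0,255),1);k+=step
    k=np.ceil((y1-W/s)/step)*step
    while k<y1:
        c=int((y1-k)*s);cv2.line(im,(c,0),(c,H),(0,255,255),1);cv2.putText(im,f"{k:.2f}",(c,10),0,.4,(255,0,255),1);k+=step
    return im
def save(n,im): cv2.imwrite(f"pics/{n}.png",im[:,:,::-1])
E
python3 - <<'E'
from h import *
p=bot.camera("top")
save("r1",grid(rect(p,0.25,0.65,-0.4,0.4,0),.65,.4,1000))
save("r2",grid(rect(p,0.4,0.65,0.0,0.32,0.06,2400),.65,.32,2400))
for n in ["cradle","mark","weight","plate0","laneblock","dome1","clamp","driver","jar","spool"]:
    print(n,[(np.round(r["rect"]).tolist(),round(r["confidence"],2)) for r in bot.look_for(p,n)][:5])
E
```

```text
cradle [([343.0, 178.0, 33.0, 36.0], 0.61)]
mark [([303.0, 148.0, 40.0, 30.0], 0.42)]
weight [([143.0, 194.0, 10.0, 8.0], 0.63)]
plate0 [([219.0, 154.0, 18.0, 32.0], 0.97), ([242.0, 155.0, 16.0, 33.0], 0.95), ([326.0, 254.0, 34.0, 28.0], 0.72), ([131.0, 142.0, 19.0, 33.0], 0.7), ([171.0, 141.0, 20.0, 30.0], 0.63)]
laneblock [([163.0, 132.0, 100.0, 61.0], 0.65)]
dome1 [([329.0, 111.0, 21.0, 20.0], 0.48)]
clamp [([267.0, 94.0, 38.0, 35.0], 0.9)]
driver [([188.0, 195.0, 25.0, 55.0], 0.53)]
jar [([361.0, 133.0, 14.0, 18.0], 0.61)]
spool [([226.0, 108.0, 16.0, 15.0], 0.54)]
```

View pics/r1.png

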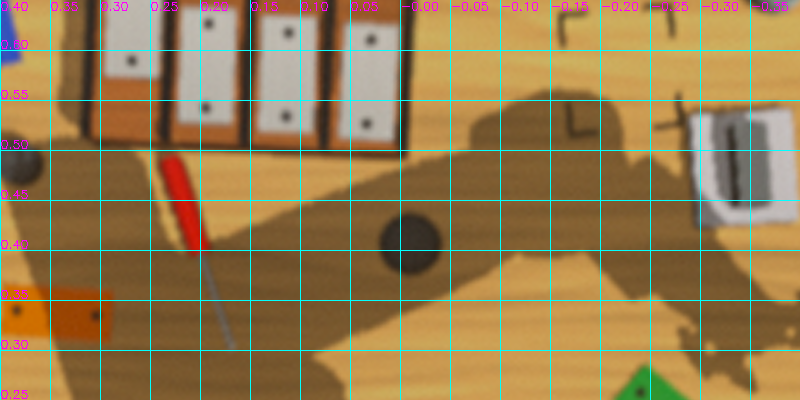

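View pics/r2.png

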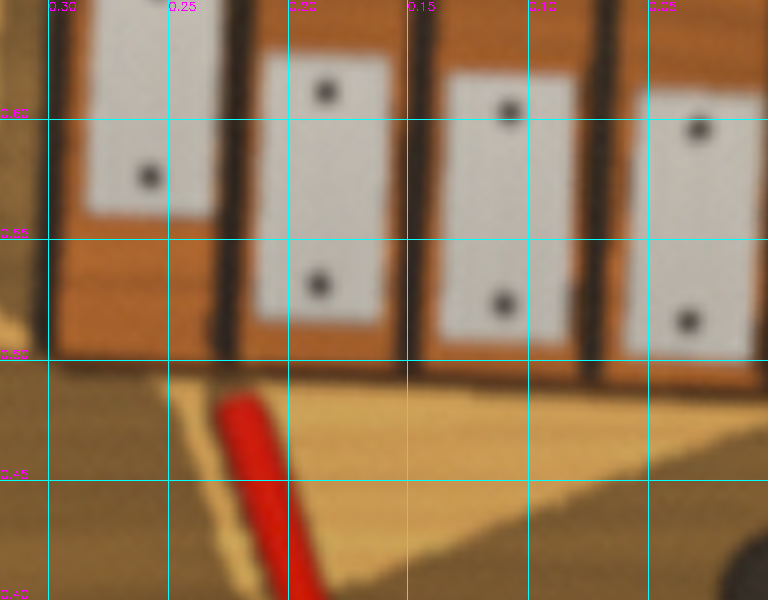

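servo_tool([
  [[0,0,0,0,0,0.1],[0,0,0,0,0,0.1],[0,0,0,0,0,0.094],[45,-35,-15,0,0,0],[45,-35,-15,0,0,0]],
])

```text
time: 1.2
ee_pos: [0.2356, -0.4666, 0.2755]
tcp_rot: [-179.9, 0.0, -0.2]
wrist_force: [1.5, -0.7, -0.5]
opening: 0.0851
```

servo_tool([
  [[45,-35,-10,0,0,0],[45,-35,-10,0,0,0],[45,-35,0,0,0,0],[45,-35,0,0,0,0],[40,-35,0,0,0,0]],
])

```text
time: 1.7
ee_pos: [0.4314, -0.3109, 0.2932]
tcp_rot: [180.0, -0.0, -0.0]
wrist_force: [0.3, -0.5, -0.2]
opening: 0.0853
```

servo_tool([
  [[0,0,0,0,0,0],[0,0,0,0,0,0]],
])

```text
time: 1.9
ee_pos: [0.4307, -0.3114, 0.2929]
tcp_rot: [-180.0, 0.0, 0.1]
wrist_force: [0.2, -0.7, -0.3]
opening: 0.0853
```

```bash
python3 - <<'E'
from h import *
o=bot.get_obs();print(o["time"],o["ee_pos"],o["tcp_rot"])
p=bot.camera("wrist");q=bot.camera("top")
save("w1",p["color"])
save("w1r",grid(rect(p,0.35,0.75,-0.5,-0.0,0,1400),.75,0,1400))
save("t1r",grid(rect(q,0.35,0.75,-0.5,-0.0,0,1400),.75,0,1400))
E
```

```text
1.9 [ 0.43071727 -0.31142057  0.29287606] [-1.79997911e+02  1.97734291e-02  1.46666880e-01]
```

View pics/w1r.png

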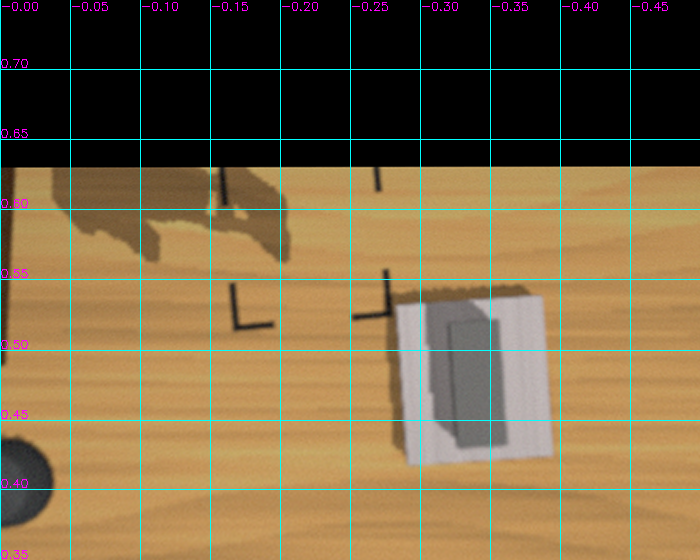

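View pics/t1r.png

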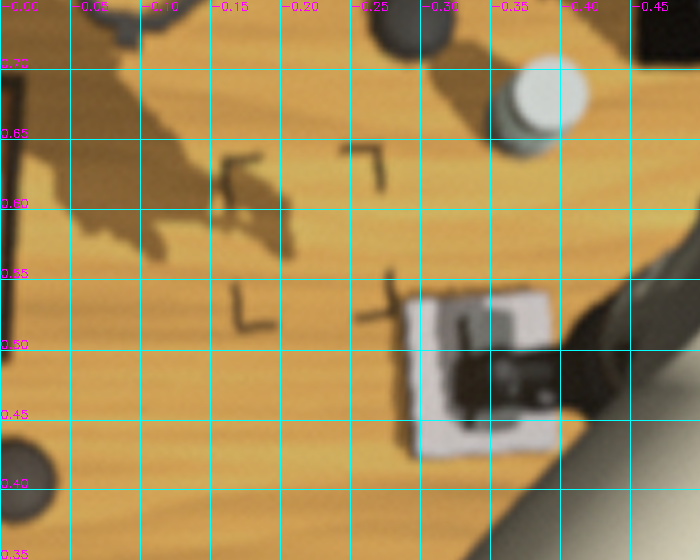

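servo_tool([
  [[19,37,30,0,0,0],[19,37,30,0,0,0],[18,38,30,0,0,0],[0,0,0,0,0,-0.1498],[0,0,0,0,0,-0.1498]],
], gripper=60)

```text
time: 2.5
ee_pos: [0.4827, -0.4234, 0.2028]
tcp_rot: [-179.8, 0.1, 17.3]
wrist_force: [-0.8, 1.0, 0.5]
opening: 0.0602
```

servo_tool([
  [[0,0,0,0,0,-0.1498],[0,0,0,0,0,-0.1498],[0,0,0,0,0,-0.1498],[0,0,0,0,0,-0.1498],[0,0,0,0,0,-0.1498]],
])

```text
time: 3.0
ee_pos: [0.4829, -0.4227, 0.2056]
tcp_rot: [-180.0, 0.0, 60.3]
wrist_force: [0.4, 0.4, 0.6]
opening: 0.0602
```

servo_tool([
  [[0,0,0,0,0,-0.1498],[0,0,0,0,0,-0.1498],[0,0,0,0,0,-0.1498],[0,0,0,0,0,-0.1498],[0,0,0,0,0,0]],
])

```text
time: 3.5
ee_pos: [0.4831, -0.4226, 0.2056]
tcp_rot: [-180.0, 0.0, 94.4]
wrist_force: [-0.5, 0.2, 0.3]
opening: 0.0598
```

servo_tool([
  [[0,0,50,0,0,0],[0,0,50,0,0,0],[0,0,50,0,0,0],[0,0,22,0,0,0],[0,0,0,0,0,0]],
])

```text
time: 4.0
ee_pos: [0.4817, -0.4204, 0.0293]
tcp_rot: [-179.7, -0.3, 94.1]
wrist_force: [-0.5, 0.1, -0.0]
opening: 0.06
```

servo_tool([
  [[0,0,3,0,0,0],[0,0,3,0,0,0],[0,0,3,0,0,0]],
])

```text
time: 4.3
ee_pos: [0.4852, -0.4222, 0.0264]
tcp_rot: [179.9, 0.1, 94.3]
wrist_force: [-0.1, -0.4, 0.1]
opening: 0.0603
```

```bash
python3 - <<'E'
from h import *
o=bot.get_obs();print(o["time"],o["ee_pos"],o["wrist_force"])
p=bot.camera("wrist");save("w2",p["color"])
E
```

```text
4.3 [ 0.4851578  -0.422192    0.02636875] [-0.09329909 -0.407217    0.06364025]
```

View pics/w2.png

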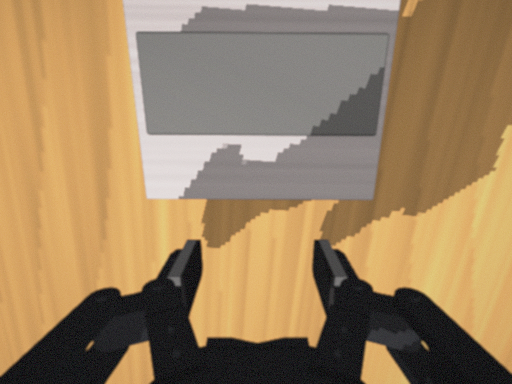

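servo_tool([
  [[0,0,4,0,0,0],[10,0,0,0,0,0],[10,0,0,0,0,0],[5,0,0,0,0,0],[10,0,0,0,0,0]],
])

```text
time: 4.85
ee_pos: [0.4818, -0.3861, 0.0207]
tcp_rot: [180.0, 0.1, 94.4]
wrist_force: [1.0, -2.5, -0.5]
opening: 0.0601
```

servo_tool([
  [[12,0,0,0,0,0],[12,0,0,0,0,0],[12,0,0,0,0,0],[12,0,0,0,0,0],[12,0,0,0,0,0]],
])

```text
time: 5.35
ee_pos: [0.4771, -0.3256, 0.0206]
tcp_rot: [180.0, 0.0, 94.4]
wrist_force: [1.0, -5.1, 0.2]
opening: 0.0598
```

servo_tool([
  [[12,0,0,0,0,0],[8,0,0,0,0,0],[4,0,0,0,0,0],[0,0,0,0,0,0],[0,0,0,0,0,0]],
])

```text
time: 5.85
ee_pos: [0.4752, -0.3023, 0.0203]
tcp_rot: [-180.0, -0.1, 94.4]
wrist_force: [0.0, -0.9, 0.2]
opening: 0.0601
```

```bash
python3 - <<'E'
from h import *
o=bot.get_obs();print(o["time"],o["ee_pos"],o["wrist_force"])
p=bot.camera("wrist");save("w3",p["color"])
save("w3r",grid(rect(p,0.35,0.7,-0.35,-0.1,0.02,1600),.7,-.1,1600))
E
```

```text
5.85 [ 0.47516799 -0.30226462  0.02025334] [ 0.02752834 -0.88321552  0.19489801]
```

View pics/w3.png

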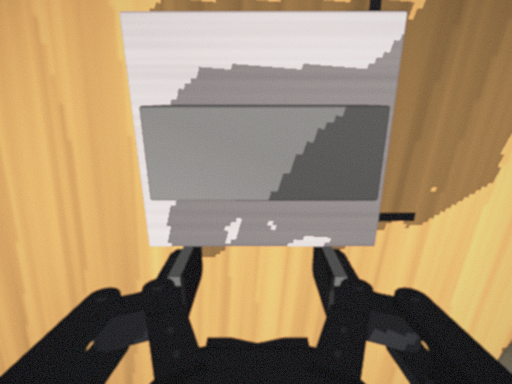

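View pics/w3r.png

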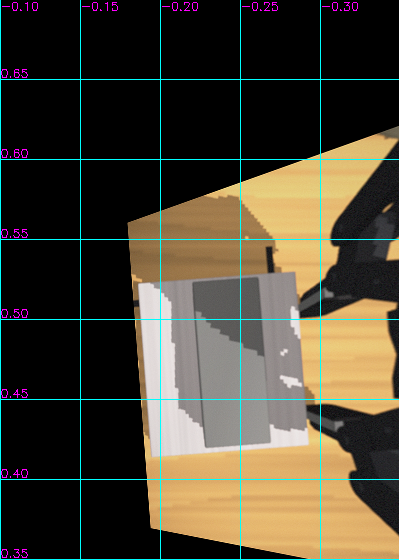

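servo_tool([
  [[5,0,0,0,0,0],[5,0,0,0,0,0],[2,0,0,0,0,0],[0,0,0,0,0,0],[-20,0,0,0,0,0]],
])

```text
time: 6.4
ee_pos: [0.4759, -0.309, 0.0205]
tcp_rot: [-180.0, -0.1, 94.5]
wrist_force: [0.1, -1.3, 0.4]
opening: 0.06
```

servo_tool([
  [[-20,0,-40,0,0,0],[0,0,-45,0,0,0],[0,0,-45,0,0,0.149],[0,-40,0,0,0,0.149],[0,-40,0,0,0,0.149]],
])

```text
time: 6.9
ee_pos: [0.3988, -0.3194, 0.152]
tcp_rot: [179.8, 0.0, 68.5]
wrist_force: [-0.3, -0.2, 0.9]
opening: 0.0598
```

servo_tool([
  [[0,0,0,0,0,0.149],[0,0,0,0,0,0.149],[0,0,0,0,0,0.149],[0,0,0,0,0,0.149],[0,0,0,0,0,0.149]],
])

```text
time: 7.4
ee_pos: [0.3985, -0.3186, 0.1506]
tcp_rot: [-180.0, -0.0, 25.8]
wrist_force: [-0.5, 0.1, 0.1]
opening: 0.0599
```

servo_tool([
  [[0,0,0,0,0,0.149],[0,0,0,0,0,0.149],[0,0,0,0,0,0.08],[0,0,0,0,0,0],[0,0,0,0,0,0]],
])

```text
time: 7.9
ee_pos: [0.3985, -0.3187, 0.1505]
tcp_rot: [-180.0, -0.0, 4.6]
wrist_force: [0.2, -0.0, -0.2]
opening: 0.0603
```

```bash
python3 - <<'E'
from h import *
o=bot.get_obs();print(o["time"],o["ee_pos"],o["tcp_rot"])
p=bot.camera("wrist")
save("w4r",grid(rect(p,0.35,0.7,-0.4,-0.05,0.02,1600),.7,-.05,1600))
E
```

```text
7.9 [ 0.39851314 -0.3187099   0.15048985] [-1.79981377e+02 -4.03687556e-03  4.60246560e+00]
```

View pics/w4r.png

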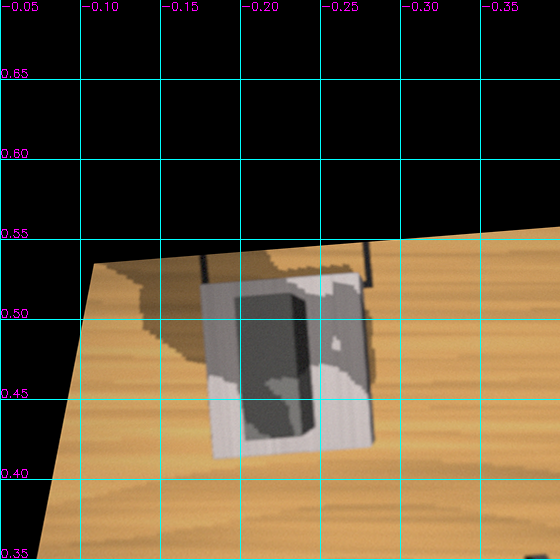

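servo_tool([
  [[-3,-42,0,0,0,0],[-3,-42,20,0,0,0],[0,0,45,0,0,0],[0,0,45,0,0,0],[0,0,20,0,0,0]],
])

```text
time: 8.45
ee_pos: [0.3844, -0.2341, 0.0169]
tcp_rot: [-179.9, 0.2, 4.6]
wrist_force: [-1.2, 0.2, 0.3]
opening: 0.0599
```

servo_tool([
  [[0,0,0,0,0,0],[10,0,0,0,0,0],[10,0,0,0,0,0],[10,0,0,0,0,0],[12,0,0,0,0,0]],
])

```text
time: 8.95
ee_pos: [0.4288, -0.2328, 0.022]
tcp_rot: [179.9, 0.0, 4.4]
wrist_force: [-7.9, -0.2, 5.4]
opening: 0.0599
```

servo_tool([
  [[12,0,0,0,0,0],[12,0,0,0,0,0],[12,0,0,0,0,0],[12,0,0,0,0,0],[12,0,0,0,0,0]],
])

```text
time: 9.45
ee_pos: [0.4889, -0.228, 0.022]
tcp_rot: [179.9, 0.0, 4.5]
wrist_force: [-8.0, -1.1, 6.3]
opening: 0.0599
```

servo_tool([
  [[7,0,0,0,0,0],[5,0,0,0,0,0],[3,0,0,0,0,0],[0,0,0,0,0,0]],
])

```text
time: 9.85
ee_pos: [0.5038, -0.2267, 0.0214]
tcp_rot: [180.0, -0.1, 4.5]
wrist_force: [-1.7, 0.8, 1.0]
opening: 0.0599
```

```bash
python3 - <<'E'
from h import *
o=bot.get_obs();print(o["time"],o["ee_pos"],o["tcp_rot"])
p=bot.camera("wrist")
save("w5r",grid(rect(p,0.45,0.7,-0.4,-0.05,0.02,1600),.7,-.05,1600))
q=bot.camera("top")
save("t5r",grid(rect(q,0.45,0.7,-0.4,-0.05,0.0,1600),.7,-.05,1600))
E
```

```text
9.85 [ 0.50383285 -0.2266725   0.02140004] [ 1.79959303e+02 -5.02057003e-02  4.47369870e+00]
```

View pics/w5r.png

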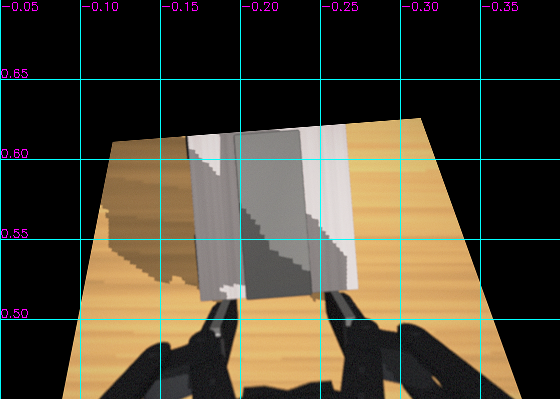

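View pics/t5r.png

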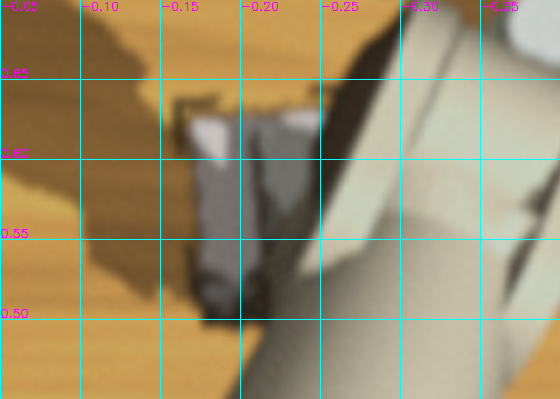

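servo_tool([
  [[4,0,0,0,0,0],[3,0,0,0,0,0],[1,0,0,0,0,0],[0,0,0,0,0,0],[-20,0,0,0,0,0]],
])

```text
time: 10.45
ee_pos: [0.4924, -0.2275, 0.0208]
tcp_rot: [180.0, -0.1, 4.5]
wrist_force: [-0.5, -0.7, 0.7]
opening: 0.06
```

servo_tool([
  [[-40,0,-20,0,0,0],[-10,0,-50,0,0,0],[0,0,-50,0,0,0],[0,0,-50,0,0,0],[0,0,-50,0,0,0]],
])

```text
time: 10.95
ee_pos: [0.4411, -0.2312, 0.2421]
tcp_rot: [180.0, -0.1, 4.4]
wrist_force: [1.3, -1.2, 0.1]
opening: 0.06
```

servo_tool([
  [[0,-50,-30,0,0,0],[0,-50,0,0,0,0],[0,0,0,0,0,0],[0,0,0,0,0,0]],
])

```text
time: 11.35
ee_pos: [0.4344, -0.1378, 0.2658]
tcp_rot: [180.0, -0.1, 4.6]
wrist_force: [-0.1, 0.3, 0.1]
opening: 0.0601
```

```bash
python3 - <<'E'
from h import *
o=bot.get_obs();print(o["time"],o["ee_pos"],o["tcp_rot"])
p=bot.camera("wrist")
save("w6r",grid(rect(p,0.45,0.7,-0.4,-0.05,0.02,1600),.7,-.05,1600))
save("w6z",grid(rect(p,0.4,0.7,-0.05,0.35,0.0625,1600),.7,.35,1600))
q=bot.camera("top")
save("t6r",grid(rect(q,0.45,0.7,-0.4,-0.05,0.0,1600),.7,-.05,1600))
E
```

```text
11.35 [ 0.43439393 -0.13780691  0.26584107] [ 1.79967008e+02 -1.02773832e-01  4.59198762e+00]
```

View pics/w6r.png

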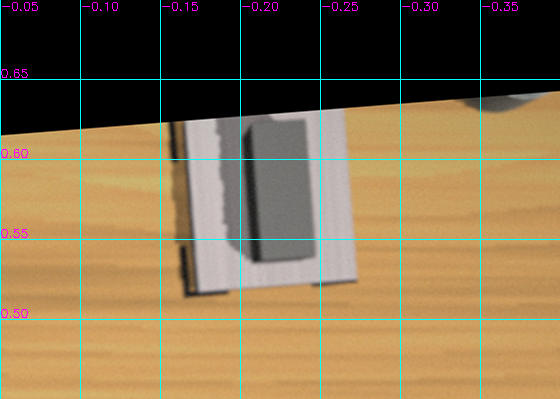

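View pics/t6r.png

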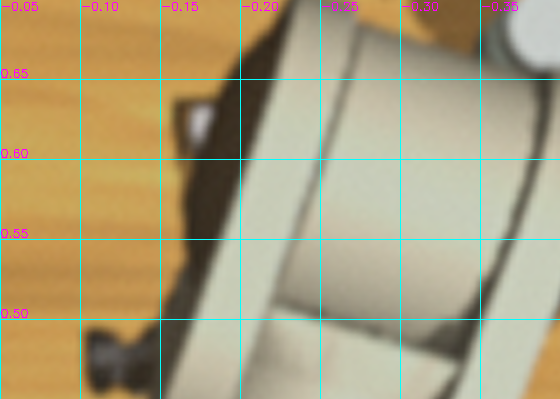

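View pics/w6z.png

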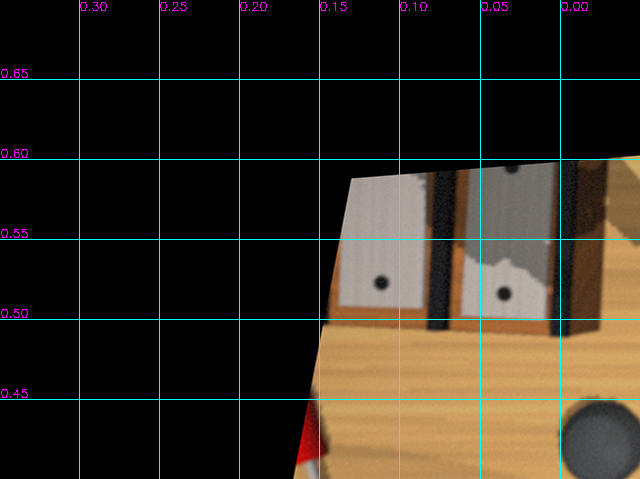

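servo_tool([
  [[0,0,-10,0,0,0.115],[-3,-45,-10,0,0,0],[-3,-45,-10,0,0,0],[-3,-45,-10,0,0,0],[-3,-45,-10,0,0,0]],
], gripper=0)

```text
time: 11.95
ee_pos: [0.4281, 0.009, 0.3155]
tcp_rot: [-178.5, 0.0, 0.4]
wrist_force: [0.7, 0.0, -0.1]
opening: -0.0002
```

servo_tool([
  [[-3,-45,-10,0,0,0],[-3,-45,-10,0,0,0],[-3,-45,0,0,0,0],[0,0,0,0,0,0],[0,0,0,0,0,0]],
])

```text
time: 12.45
ee_pos: [0.42, 0.0616, 0.341]
tcp_rot: [-175.3, 0.1, 5.4]
wrist_force: [0.5, -0.1, -0.4]
opening: -0.0001
```

```bash
python3 - <<'E'
from h import *
o=bot.get_obs();print(o["time"],o["ee_pos"],o["tcp_rot"])
p=bot.camera("wrist");save("w7",p["color"])
save("w7z",grid(rect(p,0.4,0.7,-0.05,0.35,0.0625,1900),.7,.35,1900))
save("w7t",grid(rect(p,0.35,0.65,0.1,0.5,0.0,1600),.65,.5,1600))
E
```

```text
12.45 [0.4199558  0.06161704 0.34099684] [-1.75251452e+02  1.05384654e-01  5.44484450e+00]
```

View pics/w7z.png

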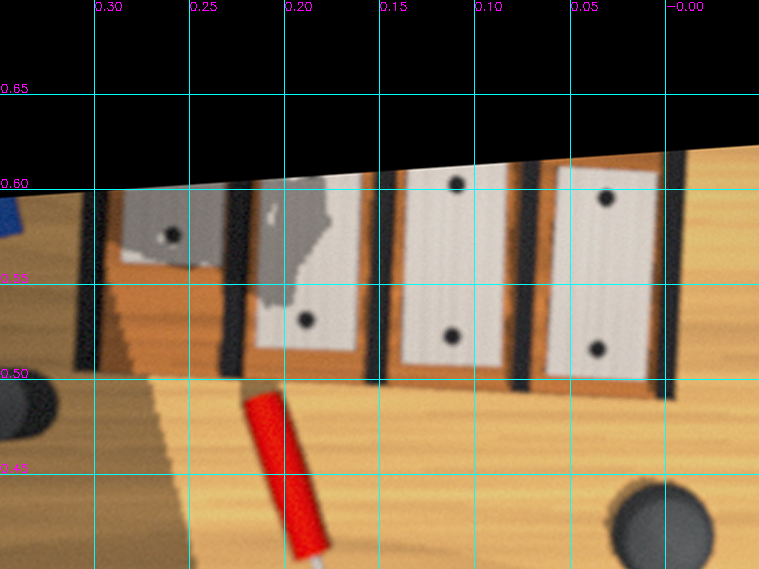

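View pics/w7t.png

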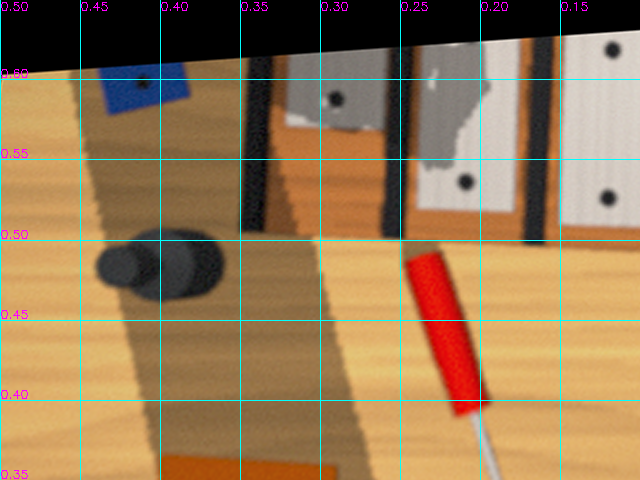

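```bash
python3 - <<'E'
from h import *
o=bot.get_obs();print(o["time"],o["ee_pos"],o["tcp_rot"],o["q"],o["qd"],o["wrist_force"])
E
```

```text
12.5 [0.41990185 0.06150929 0.34094937] [-1.75250547e+02  1.07920113e-01  5.42735113e+00] [  5.35893169  -8.90058312   6.81735419 105.8315419    4.74932024
 179.93134495] [-0.1896021  -0.23465897 -0.17030489  0.04699161  0.04918591  0.06394616] [-0.30852272  0.28312211  0.86996001]
```

servo_tool([
  [[0,0,0,0,0,0],[0,0,0,0,0,0],[0,0,0,0,0,0]],
])

```text
time: 12.8
ee_pos: [0.4196, 0.062, 0.3414]
tcp_rot: [-175.2, 0.1, 5.5]
wrist_force: [-0.5, 0.8, -0.5]
opening: 0.0001
```

servo_tool([
  [[0,-15,0,0,0,0],[0,0,0,0,0,0]],
])

```text
time: 13.0
ee_pos: [0.419, 0.069, 0.3429]
tcp_rot: [-174.8, 0.1, 6.2]
wrist_force: [-0.6, -0.4, 1.0]
opening: 0.0001
```

```bash
python3 - <<'E'
from h import *
o=bot.get_obs();print(o["time"],o["ee_pos"],o["tcp_rot"],o["q"],o["qd"],o["wrist_force"])
E
```

```text
13.0 [0.41901154 0.06895767 0.34288584] [-1.74810382e+02  5.66764284e-02  6.15419989e+00] [  6.09748032  -8.84595564   7.07083022 105.97861379   5.18955974
 179.943047  ] [-0.16760211  0.06316144 -0.12992162 -0.00075522 -0.57281809 -0.04068284] [-0.61203999 -0.40949415  1.01909939]
```

servo_tool([
  [[0,0,0,0,0,-0.149],[0,0,0,0,0,-0.149],[0,0,0,0,0,-0.149],[0,0,0,0,0,-0.149],[0,0,0,0,0,-0.149]],
])

```text
time: 13.5
ee_pos: [0.419, 0.0687, 0.3428]
tcp_rot: [-176.2, -3.5, 49.1]
wrist_force: [0.6, 0.6, -0.1]
opening: 0.0
```

servo_tool([
  [[0,0,0,0,0,-0.149],[0,0,0,0,0,-0.149],[0,0,0,0,0,-0.149],[0,0,0,0,0,-0.149],[0,0,0,0,0,-0.149]],
])

```text
time: 14.0
ee_pos: [0.419, 0.0687, 0.3428]
tcp_rot: [-179.6, -5.1, 91.8]
wrist_force: [-0.2, 0.2, 0.4]
opening: -0.0
```

servo_tool([
  [[0,0,0,0,0,-0.149],[0,0,0,0,0,-0.149],[0,0,0,0,0,-0.149],[0,0,0,0,0,-0.149],[0,0,0,0,0,-0.149]],
])

```text
time: 14.5
ee_pos: [0.419, 0.0687, 0.3428]
tcp_rot: [176.8, -4.1, 134.7]
wrist_force: [-0.4, -0.6, -0.0]
opening: -0.0
```

servo_tool([
  [[0,0,0,0,0,-0.149],[0,0,0,0,0,-0.149],[0,0,0,0,0,-0.149],[0,0,0,0,0,-0.149],[0,0,0,0,0,0]],
])

```text
time: 15.0
ee_pos: [0.419, 0.0687, 0.3428]
tcp_rot: [175.1, -1.6, 168.5]
wrist_force: [-0.2, 0.2, -0.9]
opening: -0.0004
```

```bash
cat >> h.py <<'E'
from scipy.spatial.transform import Rotation as Ro
def Rcur(o): return Ro.from_euler("xyz",o["tcp_rot"],degrees=True)
def go(target,yaw=None):
    """print tool-frame shift (mm) first with current orientation then rotvec, to reach pointing down yaw"""
    o=bot.get_obs();R=Rcur(o)
    d=np.array(target)-o["ee_pos"]
    print("t",round(o["time"],2),"pos",np.round(o["ee_pos"],4),"rpy",np.round(o["tcp_rot"],2),"F",np.round(o["wrist_force"],1))
    print("tool shift now mm",np.round(R.inv().apply(d)*1000,1))
    if yaw is not None:
        T=Ro.from_euler("xyz",[180,0,yaw],degrees=True)
        print("rotvec tool",np.round((R.inv()*T).as_rotvec(),4),"shift after turn",np.round(T.inv().apply(d)*1000,1))
E
python3 - <<'E'
from h import *
go([.42,.11,.3],177.5)
E
```

```text
t 15.0 pos [0.419  0.0687 0.3428] rpy [175.1   -1.62 168.53] F [-0.2  0.2 -0.9]
tool shift now mm [ 6.  36.9 46.3]
rotvec tool [ 0.0875 -0.0216 -0.1576] shift after turn [ 0.8 41.3 42.8]
```

servo_tool([
  [[0,0,0,0.044,-0.011,-0.079],[0,0,0,0.044,-0.011,-0.079],[0,0,0,0,0,0],[0,0,0,0,0,0]],
])

```text
time: 15.4
ee_pos: [0.419, 0.0689, 0.3428]
tcp_rot: [180.0, -0.0, 177.2]
wrist_force: [-0.1, -0.4, -0.4]
opening: 0.0002
```

```bash
python3 - <<'E'
from h import *
go([.572,.0327,.12],177.5)
E
```

```text
t 15.4 pos [0.419  0.0689 0.3428] rpy [ 1.7996e+02 -1.0000e-02  1.7715e+02] F [-0.1 -0.4 -0.4]
tool shift now mm [-154.7  -28.7  222.7]
rotvec tool [ 0.0007 -0.0001 -0.0061] shift after turn [-154.5  -29.5  222.8]
```

servo_tool([
  [[-31,-6,45,0,0,0],[-31,-6,45,0,0,0],[-31,-6,45,0,0,0],[-31,-6,45,0,0,0],[-31,-5,43,0,0,-0.006]],
])

```text
time: 15.9
ee_pos: [0.5604, 0.0347, 0.137]
tcp_rot: [180.0, 0.0, 177.5]
wrist_force: [0.5, 0.6, 0.4]
opening: -0.0001
```

servo_tool([
  [[0,0,20,0,0,0],[0,0,10,0,0,0],[0,0,0,0,0,0],[0,0,0,0,0,0]],
])

```text
time: 16.3
ee_pos: [0.5598, 0.0355, 0.1103]
tcp_rot: [180.0, 0.1, 177.7]
wrist_force: [-0.7, 0.1, 0.4]
opening: 0.0003
```

```bash
python3 - <<'E'
from h import *
go([.572,.0327,.0815],177.5)
p=bot.camera("wrist");save("w8",p["color"])
E
```

```text
t 16.3 pos [0.5598 0.0355 0.1103] rpy [1.8000e+02 1.1000e-01 1.7766e+02] F [-0.7  0.1  0.4]
tool shift now mm [-12.2  -2.3  28.8]
rotvec tool [0.     0.0019 0.0027] shift after turn [-12.3  -2.2  28.8]
```

View pics/w8.png

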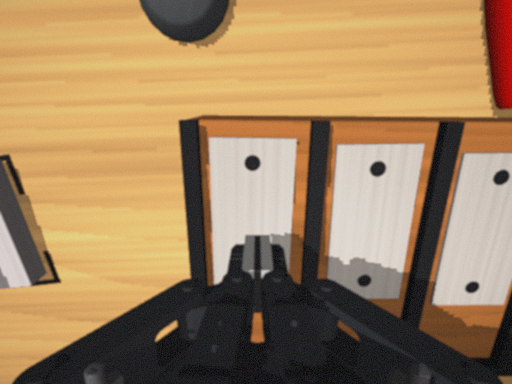

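servo_tool([
  [[-12,-2,18,0,0,0],[0,0,6,0,0,0],[0,0,0,0,0,0],[0,0,0,0,0,0]],
])

```text
time: 16.75
ee_pos: [0.5714, 0.0331, 0.0857]
tcp_rot: [-180.0, 0.1, 177.7]
wrist_force: [-0.2, 1.1, -0.8]
opening: 0.0002
```

servo_tool([
  [[0,0,3,0,0,0],[0,0,0,0,0,0]],
])

```text
time: 16.95
ee_pos: [0.5714, 0.033, 0.0819]
tcp_rot: [-180.0, 0.0, 177.7]
wrist_force: [-0.0, -0.3, 0.2]
opening: -0.0001
```

servo_tool([
  [[0,0,2,0,0,0],[0,0,0,0,0,0]],
])

```text
time: 17.15
ee_pos: [0.5716, 0.033, 0.0815]
tcp_rot: [-180.0, 0.1, 177.7]
wrist_force: [-5.2, -0.4, 11.7]
opening: 0.0
```

servo_tool([
  [[0,0,1,0,0,0],[0,0,0,0,0,0]],
])

```text
time: 17.35
ee_pos: [0.5717, 0.033, 0.0815]
tcp_rot: [-180.0, 0.1, 177.7]
wrist_force: [-7.1, -1.1, 18.8]
opening: 0.0002
```

servo_tool([
  [[4,0,-0.5,0,0,0],[8,0,0,0,0,0],[10,0,0,0,0,0],[10,0,0,0,0,0],[10,0,0,0,0,0]],
])

```text
time: 17.85
ee_pos: [0.5312, 0.0347, 0.0815]
tcp_rot: [-180.0, 0.3, 177.7]
wrist_force: [5.8, -0.3, 10.4]
opening: 0.0001
```

servo_tool([
  [[8,0,0,0,0,0],[4,0,0,0,0,0],[0,0,0,0,0,0],[0,0,-40,0,0,0],[0,0,-10,0,0,0]],
])

```text
time: 18.35
ee_pos: [0.5186, 0.0352, 0.1329]
tcp_rot: [-180.0, 0.3, 177.7]
wrist_force: [0.0, -0.2, 0.7]
opening: 0.0001
```

servo_tool([
  [[0,0,-30,0,0,0],[0,0,-30,0,0,0],[0,0,0,0,0,0],[0,0,0,0,0,0]],
])

```text
time: 18.75
ee_pos: [0.5179, 0.0352, 0.1896]
tcp_rot: [-180.0, 0.1, 177.7]
wrist_force: [0.2, 0.3, 0.8]
opening: 0.0004
```

```bash
python3 - <<'E'
from h import *
go([.4775,.0375,.12],177.5)
p=bot.camera("wrist")
save("w9z",grid(rect(p,0.4,0.65,-0.05,0.28,0.0625,1900),.65,.28,1900))
E
```

```text
t 18.75 pos [0.5179 0.0352 0.1896] rpy [-1.7998e+02  9.0000e-02  1.7772e+02] F [0.2 0.3 0.8]
tool shift now mm [40.5  0.7 69.6]
rotvec tool [-0.0004  0.0015  0.0039] shift after turn [40.4  0.6 69.6]
```

View pics/w9z.png

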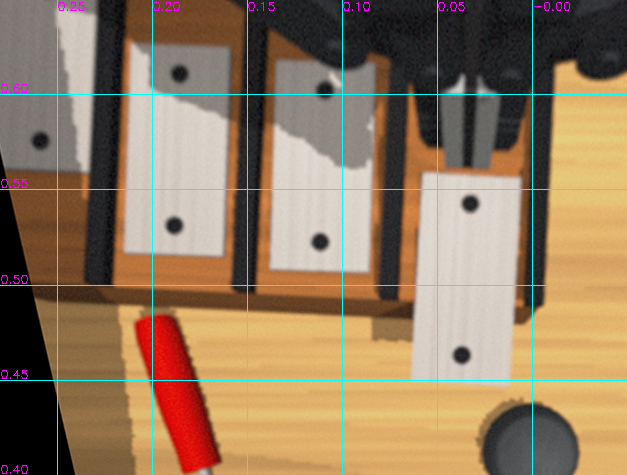

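servo_tool([
  [[47,40,0,0,0,0.021],[48,44,20,0,0,0],[0,0,45,0,0,0],[0,0,45,0,0,0],[0,0,30,0,0,0]],
], gripper=58)

```text
time: 19.3
ee_pos: [0.4453, 0.1033, 0.0504]
tcp_rot: [-179.9, -0.2, 176.6]
wrist_force: [-0.3, 0.2, 0.0]
opening: 0.0576
```

servo_tool([
  [[0,0,20,0,0,0],[0,0,5,0,0,0],[0,0,0,0,0,0],[0,0,0,0,0,0]],
])

```text
time: 19.7
ee_pos: [0.4479, 0.1034, 0.0302]
tcp_rot: [-180.0, 0.0, 176.5]
wrist_force: [0.2, 0.3, 0.0]
opening: 0.058
```

servo_tool([
  [[0,0,3,0,0,0],[0,0,0,0,0,0]],
])

```text
time: 19.9
ee_pos: [0.4481, 0.1034, 0.027]
tcp_rot: [-180.0, 0.1, 176.5]
wrist_force: [0.2, -0.3, 1.0]
opening: 0.0578
```

servo_tool([
  [[0,0,3,0,0,0],[0,0,0,0,0,0]],
])

```text
time: 20.1
ee_pos: [0.4476, 0.1033, 0.0233]
tcp_rot: [-180.0, 0.0, 176.5]
wrist_force: [-0.5, -0.1, 0.4]
opening: 0.058
```

servo_tool([
  [[0,0,2,0,0,0],[0,0,0,0,0,0]],
])

```text
time: 20.3
ee_pos: [0.4474, 0.1033, 0.0212]
tcp_rot: [-180.0, -0.0, 176.5]
wrist_force: [0.0, 0.1, 0.4]
opening: 0.0584
```

servo_tool([
  [[20,8,0,0,0,0],[0,0,0,0,0,0],[0,0,2,0,0,0],[0,0,0,0,0,0]],
])

```text
time: 20.7
ee_pos: [0.4284, 0.1124, 0.0193]
tcp_rot: [-180.0, 0.0, 176.5]
wrist_force: [-0.0, -0.1, 0.2]
opening: 0.0579
```

servo_tool([
  [[0,0,2,0,0,0],[0,0,0,0,0,0]],
])

```text
time: 20.9
ee_pos: [0.4282, 0.1123, 0.0171]
tcp_rot: [-180.0, -0.0, 176.5]
wrist_force: [-0.3, -0.5, 0.4]
opening: 0.0584
```

servo_tool([
  [[0,0,1,0,0,0],[0,0,0,0,0,0]],
])

```text
time: 21.1
ee_pos: [0.4281, 0.1124, 0.0163]
tcp_rot: [-180.0, -0.0, 176.5]
wrist_force: [-0.9, 0.7, 0.5]
opening: 0.0575
```

servo_tool([
  [[0,0,1,0,0,0],[0,0,0,0,0,0]],
])

```text
time: 21.3
ee_pos: [0.4281, 0.1125, 0.0153]
tcp_rot: [-180.0, 0.0, 176.5]
wrist_force: [-0.2, -0.7, 0.1]
opening: 0.0577
```

servo_tool([
  [[0,0,1,0,0,0],[0,0,0,0,0,0]],
])

```text
time: 21.5
ee_pos: [0.4281, 0.1125, 0.0144]
tcp_rot: [-180.0, 0.0, 176.5]
wrist_force: [0.1, -0.3, -0.0]
opening: 0.058
```

servo_tool([
  [[0,0,1,0,0,0],[0,0,0,0,0,0]],
])

```text
time: 21.7
ee_pos: [0.4282, 0.1126, 0.0144]
tcp_rot: [-180.0, 0.0, 176.5]
wrist_force: [-3.8, -1.1, 10.5]
opening: 0.0581
```

servo_tool([
  [[0,0,1,0,0,0],[0,0,0,0,0,0]],
])

```text
time: 21.9
ee_pos: [0.4282, 0.1125, 0.0143]
tcp_rot: [-180.0, 0.0, 176.5]
wrist_force: [-9.7, -2.8, 20.3]
opening: 0.058
```

servo_tool([
  [[0,0,1,0,0,0],[0,0,0,0,0,0]],
])

```text
time: 22.1
ee_pos: [0.4282, 0.1126, 0.0142]
tcp_rot: [-180.0, 0.1, 176.5]
wrist_force: [-13.2, -3.7, 30.4]
opening: 0.0576
```

servo_tool([
  [[0,0,1,0,0,0],[0,0,0,0,0,0]],
])

```text
time: 22.3
ee_pos: [0.4283, 0.1126, 0.0142]
tcp_rot: [-180.0, 0.1, 176.5]
wrist_force: [-18.5, -4.2, 41.8]
opening: 0.0582
```

servo_tool([
  [[0,0,-45,0,0,0],[0,0,-45,0,0,0],[-25,-36,-8,0,0,0],[-25,-37,0,0,0,0],[0,0,0,0,0,0]],
], gripper=64)

```text
time: 22.8
ee_pos: [0.4756, 0.0335, 0.1089]
tcp_rot: [-179.9, 0.1, 176.3]
wrist_force: [-0.6, -0.7, -1.6]
opening: 0.064
```

```bash
python3 - <<'E'
from h import *
go([.474,.0368,.0728],176.5)
E
```

```text
t 22.8 pos [0.4756 0.0335 0.1089] rpy [-1.7993e+02  1.2000e-01  1.7632e+02] F [-0.6 -0.7 -1.6]
tool shift now mm [ 1.8  3.2 36.1]
rotvec tool [-0.0013  0.002  -0.0032] shift after turn [ 1.8  3.2 36.1]
```

servo_tool([
  [[2,3,20,0,0,0],[0,0,12,0,0,0],[0,0,4,0,0,0],[0,0,0,0,0,0],[0,0,0,0,0,0]],
])

```text
time: 23.3
ee_pos: [0.4718, 0.04, 0.0729]
tcp_rot: [-180.0, 0.0, 176.5]
wrist_force: [0.2, -0.6, 0.1]
opening: 0.064
```

servo_tool([
  [[0,0,0,0,0,0],[0,0,0,0,0,0],[0,0,0,0,0,0],[0,0,0,0,0,0]],
], gripper=46, newtons=70)

```text
time: 23.7
ee_pos: [0.4722, 0.04, 0.0737]
tcp_rot: [-180.0, 0.1, 176.5]
wrist_force: [-3.2, 0.1, 5.9]
opening: 0.0485
```

```bash
python3 - <<'E'
from h import *
go([.474,.0368,.0728],176.5);print(bot.get_obs()["opening"])
p=bot.camera("wrist");save("w10",p["color"])
E
```

```text
t 23.7 pos [0.4722 0.04   0.0737] rpy [-1.8000e+02  1.0000e-01  1.7653e+02] F [-3.2  0.1  5.9]
tool shift now mm [-2.  -3.   0.9]
rotvec tool [-0.0001  0.0017  0.0005] shift after turn [-2.  -3.   0.9]
0.048459156376989984
```

View pics/w10.png

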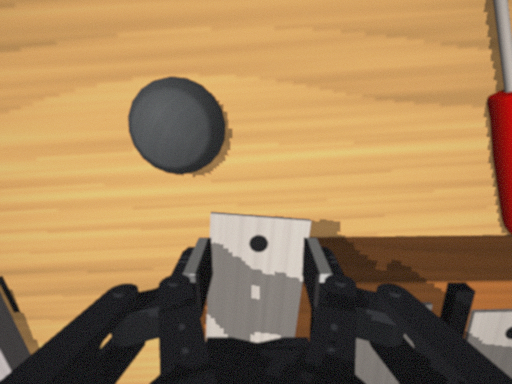

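servo_tool([
  [[0,0,-5,0,0,0],[0,0,-10,0,0,0],[0,0,-10,0,0,0],[0,0,0,0,0,0]],
])

```text
time: 24.15
ee_pos: [0.4727, 0.0399, 0.0995]
tcp_rot: [-180.0, 0.2, 176.5]
wrist_force: [0.2, -0.4, -1.3]
opening: 0.0487
```

```bash
python3 - <<'E'
from h import *
go([.474,.0368,.0728],176.5);print(bot.get_obs()["opening"])
p=bot.camera("wrist");save("w11",p["color"])
p=bot.camera("scene");save("s11",cv2.resize(p["color"][120:300,150:420],None,fx=2.9,fy=2.9,interpolation=cv2.INTER_CUBIC))
E
```

```text
t 24.15 pos [0.4727 0.0399 0.0995] rpy [-1.7999e+02  1.6000e-01  1.7652e+02] F [ 0.2 -0.4 -1.3]
tool shift now mm [-1.4 -3.  26.7]
rotvec tool [-0.0001  0.0028  0.0003] shift after turn [-1.5 -3.  26.7]
0.04874550275501111
```

View pics/w11.png

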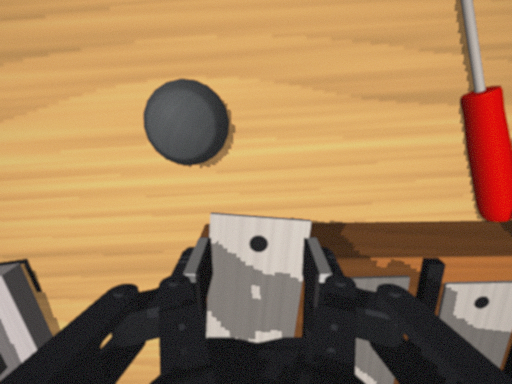

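View pics/s11.png

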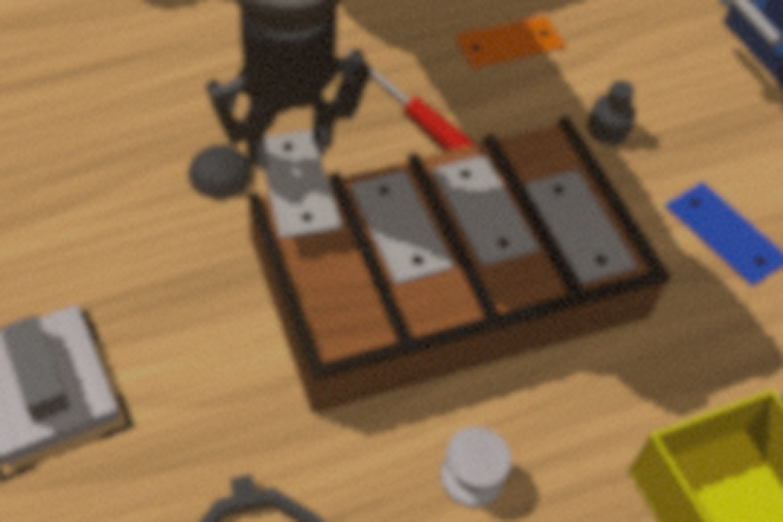

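```bash
cat >> h.py <<'E'
def held(u,v,dz=-.0112,corners=None):
    pass
E
python3 - <<'E'
from h import *
o=bot.get_obs();p=bot.camera("wrist")
z=o["ee_pos"][2]-.0112
R=Rcur(o)
for n,u,v in [("dot",258,243),("cL",210,214),("cR",311,220)]:
    X=p2w(p,u,v,z); print(n,np.round(X,4),"tool",np.round(R.inv().apply(X-o["ee_pos"])*1000,1))
E
```

```text
dot [0.4639 0.0414 0.0866] tool [ 8.2  1.2 11.2]
cL [0.446  0.0181 0.0866] tool [ 24.6 -23.2  11.2]
cR [0.4525 0.0693 0.0866] tool [21.3 28.2 11.2]
```

servo_tool([
  [[0,0,-25,0,0,0],[0,0,-15,0,0,0],[0,-35,0,0,0,-0.095],[0,-35,0,0,0,-0.095],[0,-35,0,0,0,0]],
])

```text
time: 24.8
ee_pos: [0.4752, -0.0658, 0.1379]
tcp_rot: [-180.0, 0.0, -172.4]
wrist_force: [0.9, 0.1, -1.1]
opening: 0.0487
```

servo_tool([
  [[-10,-35,0,0,0,0],[-20,-35,0,0,0,0],[-20,-35,0,0,0,0],[0,0,0,0,0,0],[0,0,0,0,0,0]],
])

```text
time: 25.3
ee_pos: [0.5384, -0.163, 0.1369]
tcp_rot: [180.0, -0.1, -172.7]
wrist_force: [0.2, -0.3, -0.9]
opening: 0.0484
```

```bash
python3 - <<'E'
from h import *
go([.5447,-.2227,.09],187.4);o=bot.get_obs();print(o["opening"])
p=bot.camera("wrist");save("w12",p["color"])
# predicted block top outline
print([np.round(w2p(p,(.5764+a*.997-b*.077,-.2195+a*.077+b*.997,.05))) for a,b in [(-.04,-.016),(-.04,.016),(.04,.016),(.04,-.016)]])
E
```

```text
t 25.3 pos [ 0.5384 -0.163   0.1369] rpy [ 1.7999e+02 -7.0000e-02 -1.7267e+02] F [ 0.2 -0.3 -0.9]
tool shift now mm [  1.3 -60.   46.9]
rotvec tool [ 0.0002 -0.0013 -0.0013] shift after turn [  1.4 -60.   46.9]
0.04841493028971134
[array([160., 195.]), array([201., 197.]), array([202., 285.]), array([165., 283.])]
```

View pics/w12.png

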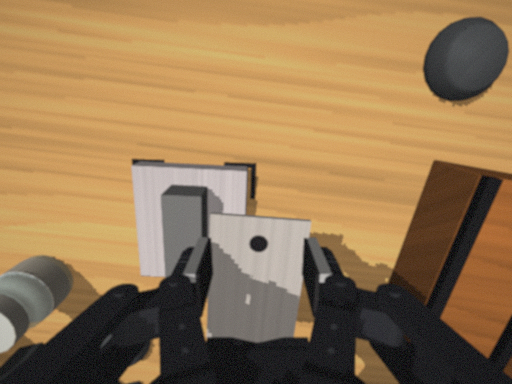

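```bash
python3 - <<'E'
from h import *
p=bot.camera("wrist")
for n,u,v,z in [("baseL",134,165,.02),("baseR",248,169,.02),("topL",166,195,.05),("topR",208,196,.05),("bl",143,275,.02)]:
    print(n,np.round(p2w(p,u,v,z),4))
im=p["color"][140:300,110:280];save("w12c",cv2.resize(im,None,fx=4,fy=3.5,interpolation=cv2.INTER_CUBIC))
E
```

```text
baseL [ 0.5245 -0.2697  0.02  ]
baseR [ 0.5155 -0.1723  0.02  ]
topL [ 0.5373 -0.233   0.05  ]
topR [ 0.5339 -0.2006  0.05  ]
bl [ 0.6334 -0.2613  0.02  ]
```

View pics/w12c.png

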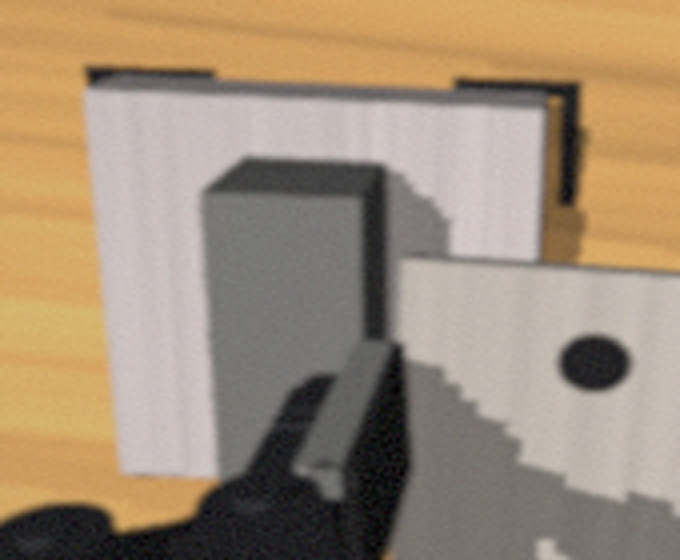

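servo_tool([
  [[1,-30,0,0,0,0],[0,-30,20,0,0,0],[0,0,20,0,0,0],[0,0,10,0,0,0],[0,0,10,0,0,0]],
])

```text
time: 25.9
ee_pos: [0.545, -0.2212, 0.0775]
tcp_rot: [-180.0, 0.0, -172.5]
wrist_force: [-0.2, 0.8, -0.9]
opening: 0.0487
```

servo_tool([
  [[0,0,5,0,0,0],[0,0,3,0,0,0],[0,0,0,0,0,0],[0,0,0,0,0,0]],
])

```text
time: 26.3
ee_pos: [0.5455, -0.2221, 0.0703]
tcp_rot: [-179.9, 0.0, -172.6]
wrist_force: [-0.3, 0.1, -1.0]
opening: 0.0485
```

```bash
python3 - <<'E'
from h import *
go([.5447,-.2227,.0637],187.4)
p=bot.camera("wrist");save("w13",p["color"])
E
```

```text
t 26.3 pos [ 0.5455 -0.2221  0.0703] rpy [-1.7994e+02  4.0000e-02 -1.7258e+02] F [-0.3  0.1 -1. ]
tool shift now mm [ 0.9 -0.5  6.6]
rotvec tool [-0.001   0.0008  0.0004] shift after turn [ 0.8 -0.5  6.6]
```

View pics/w13.png

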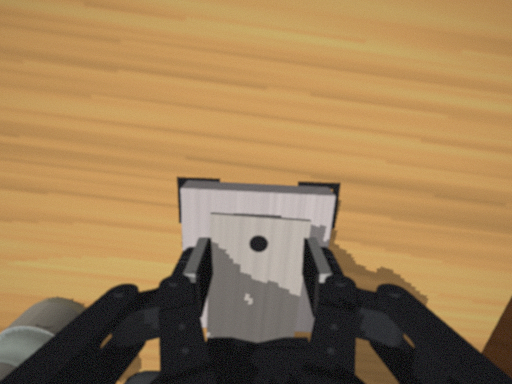

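Aligned. Lowering to touch, then release.

servo_tool([
  [[1,-0.5,3,0,0,0],[0,0,2,0,0,0],[0,0,0,0,0,0]],
])

```text
time: 26.65
ee_pos: [0.5442, -0.2229, 0.0646]
tcp_rot: [-180.0, 0.0, -172.6]
wrist_force: [0.5, 0.3, -0.8]
opening: 0.0487
```

servo_tool([
  [[0,0,1,0,0,0],[0,0,0,0,0,0]],
])

```text
time: 26.85
ee_pos: [0.5443, -0.2229, 0.0644]
tcp_rot: [-180.0, 0.0, -172.6]
wrist_force: [-2.8, 0.9, 5.7]
opening: 0.0487
```

servo_tool([
  [[0,0,0.5,0,0,0],[0,0,0,0,0,0]],
])

```text
time: 27.05
ee_pos: [0.5443, -0.2229, 0.0644]
tcp_rot: [-179.9, 0.0, -172.6]
wrist_force: [-4.4, 2.1, 8.9]
opening: 0.0488
```

servo_tool([
  [[0,0,0,0,0,0],[0,0,0,0,0,0],[0,0,0,0,0,0]],
], gripper=64)

```text
time: 27.35
ee_pos: [0.5442, -0.2228, 0.0629]
tcp_rot: [-180.0, -0.0, -172.6]
wrist_force: [0.2, -0.8, -0.2]
opening: 0.0638
```

servo_tool([
  [[0,0,-30,0,0,0],[0,0,-50,0,0,0],[0,0,-50,0,0,0],[0,50,0,0,0,0],[0,50,0,0,0,0]],
])

```text
time: 27.85
ee_pos: [0.5321, -0.1236, 0.1949]
tcp_rot: [-179.9, 0.2, -172.8]
wrist_force: [0.7, 0.2, -1.1]
opening: 0.0638
```

```bash
python3 - <<'E'
from h import *
go([.5,0,.2],177.5)
p=bot.camera("wrist");save("w14",p["color"])
save("w14z",grid(rect(p,0.47,0.68,-0.33,-0.1,0.0525,2500),.68,-.1,2500,0.02))
E
```

```text
t 27.85 pos [ 0.5321 -0.1236  0.1949] rpy [-179.9     0.19 -172.76] F [ 0.7  0.2 -1.1]
tool shift now mm [ 16.2 126.6  -5.4]
rotvec tool [-0.0014  0.0035  0.17  ] shift after turn [ 37.4 122.   -5.1]
```

View pics/w14z.png

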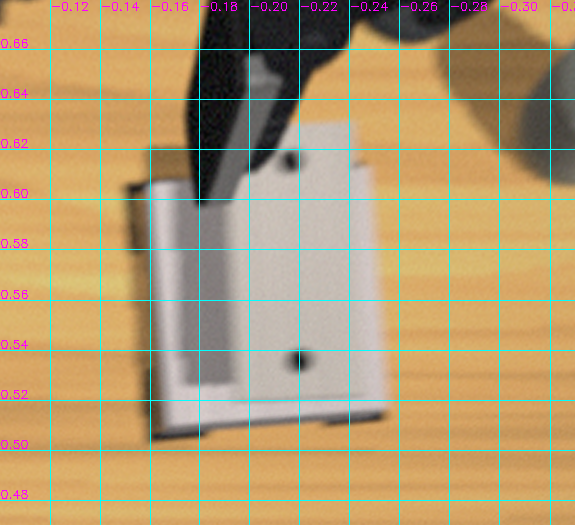

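servo_tool([
  [[0,0,0,0,0,0.085],[0,0,0,0,0,0.085],[-5,34,0,0,0,0],[-5,34,0,0,0,0],[-5,34,0,0,0,0]],
], gripper=0)

```text
time: 28.4
ee_pos: [0.5506, -0.0213, 0.1928]
tcp_rot: [-180.0, -0.0, 177.6]
wrist_force: [-0.2, -0.8, 0.1]
opening: 0.0
```

servo_tool([
  [[-6,34,0,0,0,0],[-6,34,15,0,0,0],[-6,34,25,0,0,0],[-6,32,25,0,0,0],[0,0,0,0,0,0]],
])

```text
time: 28.9
ee_pos: [0.5787, 0.1136, 0.1235]
tcp_rot: [-179.9, -0.3, 177.9]
wrist_force: [-0.2, -1.6, -0.1]
opening: 0.0001
```

```bash
python3 - <<'E'
from h import *
go([.58,.1097,.084],177.5)
E
```

```text
t 28.9 pos [0.5787 0.1136 0.1235] rpy [-179.94   -0.31  177.86] F [-0.2 -1.6 -0.1]
tool shift now mm [-1.7 -3.8 39.5]
rotvec tool [-0.0011 -0.0055  0.0063] shift after turn [-1.5 -3.8 39.5]
```

servo_tool([
  [[-1.5,-2.5,25,0,0,0],[0,0,12,0,0,0],[0,0,0,0,0,0],[0,0,0,0,0,0]],
])

```text
time: 29.3
ee_pos: [0.5814, 0.1076, 0.0916]
tcp_rot: [-180.0, 0.0, 177.6]
wrist_force: [-0.4, -1.2, 0.5]
opening: -0.0001
```

servo_tool([
  [[0,0,2,0,0,0],[0,0,0,0,0,0]],
])

```text
time: 29.5
ee_pos: [0.5817, 0.1079, 0.0898]
tcp_rot: [-180.0, 0.1, 177.6]
wrist_force: [-0.9, -0.1, -0.8]
opening: 0.0001
```

servo_tool([
  [[0,0,1.5,0,0,0],[0,0,0,0,0,0]],
])

```text
time: 29.7
ee_pos: [0.5814, 0.108, 0.0876]
tcp_rot: [-180.0, 0.0, 177.7]
wrist_force: [-0.4, -0.2, -0.6]
opening: -0.0001
```

servo_tool([
  [[0,0,1,0,0,0],[0,0,0,0,0,0]],
])

```text
time: 29.9
ee_pos: [0.5813, 0.108, 0.0863]
tcp_rot: [-180.0, -0.0, 177.7]
wrist_force: [-0.4, 0.4, 0.2]
opening: -0.0001
```

servo_tool([
  [[0,1,4,0,0,0],[0,0,2,0,0,0],[0,0,0.5,0,0,0],[0,0,0,0,0,0]],
])

```text
time: 30.3
ee_pos: [0.5816, 0.1092, 0.0815]
tcp_rot: [-180.0, 0.1, 177.7]
wrist_force: [-4.5, 0.2, 13.9]
opening: 0.0003
```

servo_tool([
  [[4,0,0,0,0,0],[8,0,0,0,0,0],[10,0,0,0,0,0],[10,0,0,0,0,0],[10,0,0,0,0,0]],
])

```text
time: 30.8
ee_pos: [0.5407, 0.111, 0.0816]
tcp_rot: [180.0, 0.3, 177.7]
wrist_force: [4.2, -0.3, 8.3]
opening: -0.0001
```

servo_tool([
  [[10,0,0,0,0,0],[5,0,0,0,0,0],[3,0,0,0,0,0],[0,0,0,0,0,0],[0,0,-40,0,0,0]],
])

```text
time: 31.3
ee_pos: [0.5192, 0.1111, 0.116]
tcp_rot: [-179.9, -0.4, 177.7]
wrist_force: [-0.4, 0.4, 0.4]
opening: -0.0001
```

servo_tool([
  [[0,0,-40,0,0,0],[0,0,-40,0,0,0],[0,0,0,0,0,0],[0,0,0,0,0,0]],
])

```text
time: 31.7
ee_pos: [0.5219, 0.1117, 0.2004]
tcp_rot: [-180.0, 0.1, 177.7]
wrist_force: [-1.0, 0.4, 1.1]
opening: 0.0001
```

```bash
python3 - <<'E'
from h import *
go([.476,.1143,.12],177)
p=bot.camera("wrist")
save("w15z",grid(rect(p,0.4,0.65,-0.05,0.28,0.0625,1900),.65,.28,1900))
E
```

```text
t 31.7 pos [0.5219 0.1117 0.2004] rpy [-1.7999e+02  1.0000e-01  1.7767e+02] F [-1.   0.4  1.1]
tool shift now mm [46.1  0.7 80.4]
rotvec tool [-0.0001  0.0017  0.0116] shift after turn [45.9  0.2 80.4]
```

View pics/w15z.png

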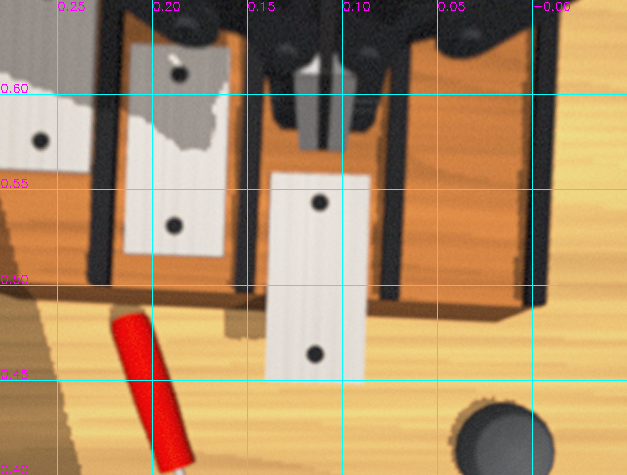

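servo_tool([
  [[22,0,30,0,0,-0.005],[23,0,30,0,0,0],[0,0,30,0,0,0],[0,0,20,0,0,0],[0,0,8,0,0,0]],
], gripper=62)

```text
time: 32.25
ee_pos: [0.4743, 0.1127, 0.0782]
tcp_rot: [-179.9, -0.3, 178.0]
wrist_force: [0.4, 0.4, 1.0]
opening: 0.0618
```

servo_tool([
  [[0,0,0,0,0,0],[0,0,0,0,0,0]],
])

```text
time: 32.45
ee_pos: [0.4767, 0.1132, 0.0823]
tcp_rot: [-180.0, 0.0, 177.9]
wrist_force: [0.7, -0.5, 0.1]
opening: 0.062
```

```bash
python3 - <<'E'
from h import *
go([.4770,.1138,.0728],178)
E
```

```text
t 32.45 pos [0.4767 0.1132 0.0823] rpy [-1.7997e+02  1.0000e-02  1.7795e+02] F [ 0.7 -0.5  0.1]
tool shift now mm [-0.3  0.6  9.5]
rotvec tool [-0.0005  0.0002 -0.0009] shift after turn [-0.3  0.6  9.5]
```

servo_tool([
  [[0,0.6,5,0,0,0],[0,0,4.5,0,0,0],[0,0,0,0,0,0],[0,0,0,0,0,0]],
])

```text
time: 32.85
ee_pos: [0.4765, 0.1138, 0.0725]
tcp_rot: [-180.0, 0.0, 177.9]
wrist_force: [-1.0, 0.0, -1.3]
opening: 0.0621
```

servo_tool([
  [[0,0,0,0,0,0],[0,0,0,0,0,0],[0,0,0,0,0,0],[0,0,0,0,0,0]],
], gripper=46)

```text
time: 33.25
ee_pos: [0.4766, 0.1138, 0.073]
tcp_rot: [-180.0, 0.0, 177.9]
wrist_force: [-2.7, -0.4, 5.6]
opening: 0.0486
```

servo_tool([
  [[0,0,-5,0,0,0],[0,0,-10,0,0,0],[0,0,-25,0,0,0],[0,0,-25,0,0,0],[0,0,0,0,0,0]],
])

```text
time: 33.75
ee_pos: [0.478, 0.1142, 0.1414]
tcp_rot: [179.9, 0.3, 177.9]
wrist_force: [0.2, -0.8, -1.2]
opening: 0.0485
```

```bash
python3 - <<'E'
from h import *
go([.5447,-.2227,.14],187);print(bot.get_obs()["opening"])
p=bot.camera("wrist");save("w16",p["color"])
E
```

```text
t 33.75 pos [0.478  0.1142 0.1414] rpy [179.95   0.3  177.95] F [ 0.2 -0.8 -1.2]
tool shift now mm [ -78.7 -334.3    1.5]
rotvec tool [ 0.0005  0.0053 -0.1579] shift after turn [ -25.1 -342.5    1.4]
0.04850859239156338
```

View pics/w16.png

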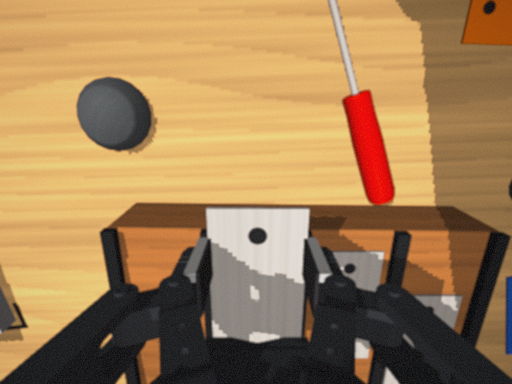

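servo_tool([
  [[0,0,0,0,0,-0.062],[0,0,0,0,0,-0.062],[0,-34,0,0,0,0],[0,-34,0,0,0,0],[0,-34,0,0,0,0]],
])

```text
time: 34.3
ee_pos: [0.485, 0.0113, 0.1366]
tcp_rot: [-180.0, -0.1, -174.9]
wrist_force: [-0.5, -0.6, -0.2]
opening: 0.0485
```

servo_tool([
  [[-5,-34,0,0,0,0],[-5,-34,0,0,0,0],[-8,-34,0,0,0,0],[-8,-34,0,0,0,0],[-8,-34,0,0,0,0]],
])

```text
time: 34.8
ee_pos: [0.5342, -0.1555, 0.1366]
tcp_rot: [-180.0, -0.1, -175.0]
wrist_force: [0.9, 0.2, -1.3]
opening: 0.0487
```

servo_tool([
  [[-8,-34,10,0,0,0],[0,-20,10,0,0,0],[0,0,10,0,0,0],[0,0,0,0,0,0],[0,0,0,0,0,0]],
])

```text
time: 35.3
ee_pos: [0.5467, -0.2064, 0.1072]
tcp_rot: [180.0, -0.1, -174.9]
wrist_force: [-0.1, -0.7, -0.9]
opening: 0.0482
```

```bash
python3 - <<'E'
from h import *
go([.5493,-.2219,.0655],185);o=bot.get_obs()
p=bot.camera("wrist");save("w17",p["color"])
u,v=257,236;z=o["ee_pos"][2]-.0108
X=p2w(p,u,v,z);print(np.round(Rcur(o).inv().apply(X-o["ee_pos"])*1000,1))
for a in (-.0551,.0551):
  print([np.round(w2p(p,(.5764+a*.997-b*.077,-.2195+a*.077+b*.997,.02))) for b in (-.05,.05)])
E
```

```text
t 35.3 pos [ 0.5467 -0.2064  0.1072] rpy [ 1.7999e+02 -5.0000e-02 -1.7491e+02] F [-0.1 -0.7 -0.9]
tool shift now mm [ -1.3 -15.7  41.7]
rotvec tool [ 0.0002 -0.0009  0.0015] shift after turn [ -1.3 -15.7  41.7]
[12.4  0.6 10.8]
[array([170., 173.]), array([302., 175.])]
[array([180., 296.]), array([295., 297.])]
```

View pics/w17.png

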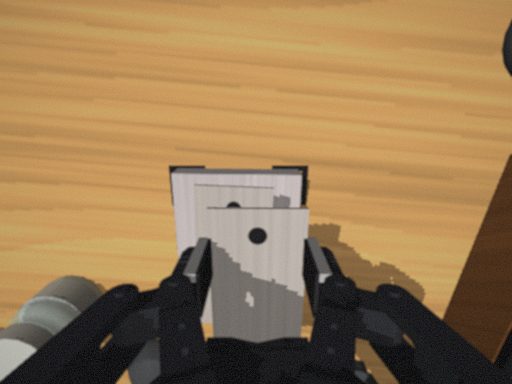

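servo_tool([
  [[-1.3,-15.5,0,0,0,0],[0,0,15,0,0,0],[0,0,15,0,0,0],[0,0,7,0,0,0],[0,0,0,0,0,0]],
])

```text
time: 35.85
ee_pos: [0.5491, -0.222, 0.0692]
tcp_rot: [180.0, -0.1, -174.9]
wrist_force: [-0.2, 0.3, -0.7]
opening: 0.0489
```

servo_tool([
  [[0,0,0,0,0,0],[0,0,0,0,0,0]],
])

```text
time: 36.05
ee_pos: [0.5497, -0.2224, 0.0704]
tcp_rot: [-180.0, -0.0, -174.9]
wrist_force: [0.2, -0.6, -1.3]
opening: 0.0484
```

```bash
python3 - <<'E'
from h import *
go([.5493,-.2219,.0655],185)
p=bot.camera("wrist");save("w18",cv2.resize(p["color"][150:350,150:380],None,fx=3,fy=2.9,interpolation=cv2.INTER_CUBIC))
E
```

```text
t 36.05 pos [ 0.5497 -0.2224  0.0704] rpy [-1.7997e+02 -1.0000e-02 -1.7494e+02] F [ 0.2 -0.6 -1.3]
tool shift now mm [0.3 0.5 4.9]
rotvec tool [-0.0004 -0.0002  0.0011] shift after turn [0.3 0.5 4.9]
```

View pics/w18.png

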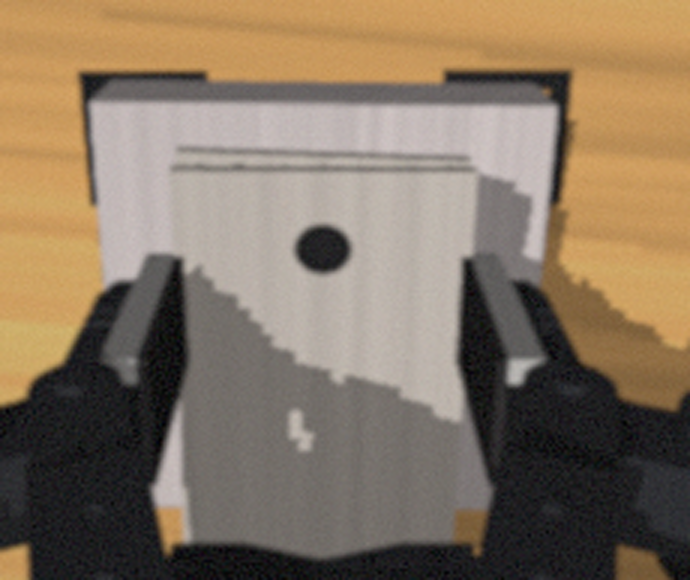

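servo_tool([
  [[0,0,2,0,0,0],[0,0,1.5,0,0,0],[0,0,0,0,0,0]],
])

```text
time: 36.4
ee_pos: [0.55, -0.2227, 0.0688]
tcp_rot: [-179.9, 0.1, -174.9]
wrist_force: [-4.1, 1.7, 11.6]
opening: 0.0487
```

servo_tool([
  [[0,0,0.8,0,0,0],[0,0,0,0,0,0]],
])

```text
time: 36.6
ee_pos: [0.5501, -0.2227, 0.0687]
tcp_rot: [-179.9, 0.1, -174.9]
wrist_force: [-6.6, 2.6, 15.8]
opening: 0.0484
```

servo_tool([
  [[0,0,0.5,0,0,0],[0,0,0,0,0,0]],
])

```text
time: 36.8
ee_pos: [0.5501, -0.2227, 0.0686]
tcp_rot: [-179.9, 0.1, -174.9]
wrist_force: [-7.0, 2.6, 18.0]
opening: 0.0485
```

servo_tool([
  [[0,0,0,0,0,0],[0,0,0,0,0,0],[0,0,0,0,0,0]],
], gripper=64)

```text
time: 37.1
ee_pos: [0.5497, -0.2225, 0.0655]
tcp_rot: [-180.0, -0.0, -174.9]
wrist_force: [-0.1, -0.5, -0.7]
opening: 0.0637
```

servo_tool([
  [[0,0,-30,0,0,0],[0,0,-50,0,0,0],[0,0,-50,0,0,0],[0,34,0,0,0,0],[0,34,0,0,0,0]],
])

```text
time: 37.6
ee_pos: [0.5444, -0.1548, 0.1974]
tcp_rot: [-179.9, 0.2, -175.1]
wrist_force: [-0.5, 0.1, -1.3]
opening: 0.0643
```

```bash
python3 - <<'E'
from h import *
go([.586,.1864,.12],177.5)
p=bot.camera("wrist")
save("w19z",grid(rect(p,0.47,0.68,-0.33,-0.1,0.055,2500),.68,-.1,2500,0.02))
E
```

```text
t 37.6 pos [ 0.5444 -0.1548  0.1974] rpy [-1.7991e+02  1.7000e-01 -1.7505e+02] F [-0.5  0.1 -1.3]
tool shift now mm [-70.6 336.5  77.1]
rotvec tool [-0.0014  0.003   0.1299] shift after turn [-26.7 342.7  77.4]
```

View pics/w19z.png

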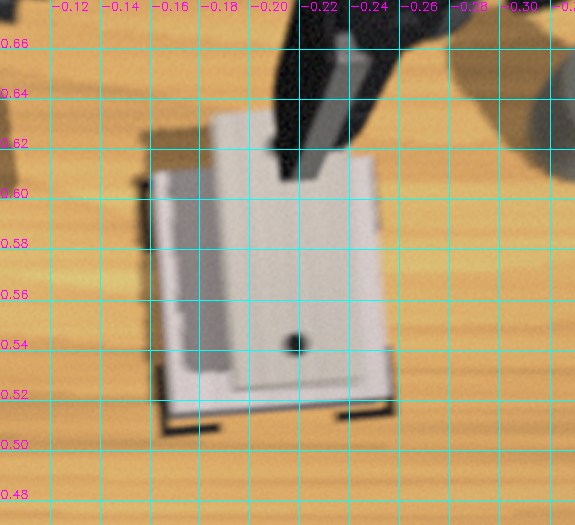

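```bash
python3 - <<'E'
from h import *
p=bot.camera("wrist")
save("w20z",grid(rect(p,0.47,0.68,-0.33,-0.1,0.02,2500),.68,-.1,2500,0.02))
save("w20t",grid(rect(p,0.47,0.68,-0.33,-0.1,0.0,2500),.68,-.1,2500,0.02))
E
```

```text
(no output)
```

View pics/w20z.png

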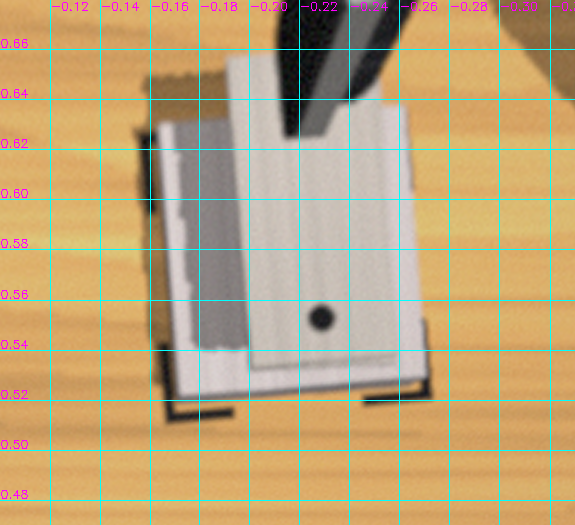

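View pics/w20t.png

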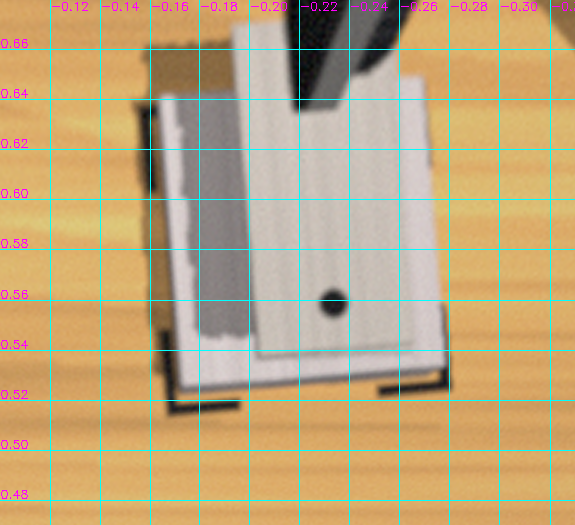

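servo_tool([
  [[0,0,0,0,0,0.065],[0,34,0,0,0,0.065],[0,36,0,0,0,0],[0,36,0,0,0,0],[0,36,0,0,0,0]],
], gripper=0)

```text
time: 38.2
ee_pos: [0.5474, -0.012, 0.1953]
tcp_rot: [-180.0, -0.0, 177.6]
wrist_force: [0.6, 0.2, 0.1]
opening: -0.0002
```

servo_tool([
  [[0,36,0,0,0,0],[-5,36,0,0,0,0],[-7,36,0,0,0,0],[-7,36,15,0,0,0],[-7,36,25,0,0,0]],
])

```text
time: 38.7
ee_pos: [0.5821, 0.1673, 0.1564]
tcp_rot: [180.0, 0.2, 177.6]
wrist_force: [0.1, 0.1, -0.9]
opening: 0.0
```

servo_tool([
  [[0,20,25,0,0,0],[0,0,10,0,0,0],[0,0,0,0,0,0],[0,0,0,0,0,0]],
])

```text
time: 39.1
ee_pos: [0.5821, 0.1848, 0.1213]
tcp_rot: [-180.0, 0.0, 177.6]
wrist_force: [0.1, 0.2, 1.1]
opening: 0.0002
```

```bash
python3 - <<'E'
from h import *
go([.586,.1864,.0795],177.5)
E
```

```text
t 39.1 pos [0.5821 0.1848 0.1213] rpy [-1.7996e+02  3.0000e-02  1.7756e+02] F [0.1 0.2 1.1]
tool shift now mm [-3.8  1.8 41.8]
rotvec tool [-0.0007  0.0006  0.001 ] shift after turn [-3.9  1.7 41.8]
```

servo_tool([
  [[-4,2,20,0,0,0],[0,0,13,0,0,0],[0,0,4,0,0,0],[0,0,3,0,0,0],[0,0,1.8,0,0,0]],
])

```text
time: 39.6
ee_pos: [0.5862, 0.1872, 0.0815]
tcp_rot: [-180.0, 0.1, 177.6]
wrist_force: [-7.9, -2.8, 22.1]
opening: 0.0003
```

servo_tool([
  [[0,0,0,0,0,0],[0,0,0,0,0,0]],
])

```text
time: 39.8
ee_pos: [0.5864, 0.1873, 0.0816]
tcp_rot: [-180.0, 0.2, 177.6]
wrist_force: [-4.1, -1.5, 11.0]
opening: -0.0006
```

servo_tool([
  [[4,0,0,0,0,0],[8,0,0,0,0,0],[10,0,0,0,0,0],[10,0,0,0,0,0],[10,0,0,0,0,0]],
])

```text
time: 40.3
ee_pos: [0.5453, 0.1895, 0.0816]
tcp_rot: [179.9, 0.3, 177.6]
wrist_force: [4.4, -1.1, 7.7]
opening: 0.0001
```

servo_tool([
  [[10,0,0,0,0,0],[8,0,0,0,0,0],[4,0,0,0,0,0],[0,0,0,0,0,0],[0,0,-40,0,0,0]],
])

```text
time: 40.8
ee_pos: [0.5199, 0.1894, 0.116]
tcp_rot: [-179.8, -0.3, 177.6]
wrist_force: [0.5, -0.9, -0.2]
opening: -0.0
```

servo_tool([
  [[0,0,-40,0,0,0],[0,0,-40,0,0,0],[0,0,0,0,0,0],[0,0,0,0,0,0]],
])

```text
time: 41.2
ee_pos: [0.5225, 0.1904, 0.2004]
tcp_rot: [180.0, 0.2, 177.6]
wrist_force: [0.1, 0.2, -1.2]
opening: -0.0003
```

```bash
python3 - <<'E'
from h import *
go([.481,.19,.0742],177.5)
p=bot.camera("wrist")
save("w21z",grid(rect(p,0.4,0.65,0.05,0.38,0.0625,1900),.65,.38,1900))
E
```

```text
t 41.2 pos [0.5225 0.1904 0.2004] rpy [1.7997e+02 1.7000e-01 1.7759e+02] F [ 0.1  0.2 -1.2]
tool shift now mm [ 41.8  -2.2 126.1]
rotvec tool [0.0006 0.0029 0.0016] shift after turn [ 41.4  -2.2 126.2]
```

View pics/w21z.png

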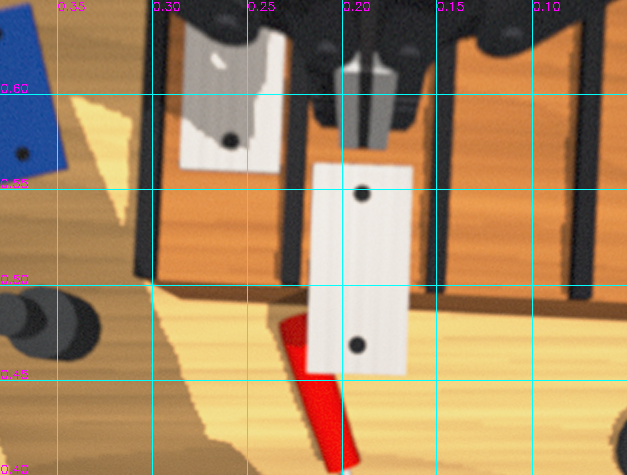

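servo_tool([
  [[21,0,30,0,0,0],[21,0,30,0,0,0],[0,0,30,0,0,0],[0,0,20,0,0,0],[0,0,0,0,0,0]],
], gripper=62)

```text
time: 41.75
ee_pos: [0.4775, 0.1911, 0.0847]
tcp_rot: [-179.8, -0.3, 177.6]
wrist_force: [-0.9, -0.1, 0.9]
opening: 0.0622
```

servo_tool([
  [[0,0,0,0,0,0],[0,0,0,0,0,0]],
])

```text
time: 41.95
ee_pos: [0.4804, 0.1922, 0.0898]
tcp_rot: [-180.0, 0.1, 177.6]
wrist_force: [-0.8, -0.8, 0.4]
opening: 0.0622
```

```bash
python3 - <<'E'
from h import *
go([.4805,.1917,.0742],178)
E
```

```text
t 41.95 pos [0.4804 0.1922 0.0898] rpy [-1.7999e+02  6.0000e-02  1.7760e+02] F [-0.8 -0.8  0.4]
tool shift now mm [-0.1 -0.5 15.6]
rotvec tool [-0.0001  0.0011 -0.007 ] shift after turn [-0.1 -0.5 15.6]
```

servo_tool([
  [[0,-0.5,10,0,0,-0.007],[0,0,5.5,0,0,0],[0,0,0,0,0,0],[0,0,0,0,0,0]],
])

```text
time: 42.35
ee_pos: [0.4798, 0.1915, 0.0732]
tcp_rot: [-180.0, -0.0, 178.0]
wrist_force: [0.9, 0.5, 0.2]
opening: 0.062
```

servo_tool([
  [[0,0,0,0,0,0],[0,0,0,0,0,0],[0,0,0,0,0,0],[0,0,0,0,0,0]],
], gripper=46)

```text
time: 42.75
ee_pos: [0.4801, 0.1916, 0.0738]
tcp_rot: [-180.0, 0.0, 178.0]
wrist_force: [-1.8, -0.4, 5.9]
opening: 0.0487
```

servo_tool([
  [[0,0,-5,0,0,0],[0,0,-10,0,0,0],[0,0,-25,0,0,0],[0,0,-25,0,0,0],[0,0,0,0,0,0]],
])

```text
time: 43.25
ee_pos: [0.4814, 0.1922, 0.1423]
tcp_rot: [179.9, 0.3, 178.0]
wrist_force: [0.2, -0.1, -0.9]
opening: 0.0483
```

```bash
python3 - <<'E'
from h import *
go([.5522,-.2175,.14],185);print(bot.get_obs()["opening"])
p=bot.camera("wrist");save("w22",p["color"])
E
```

```text
t 43.25 pos [0.4814 0.1922 0.1423] rpy [179.91   0.29 178.01] F [ 0.2 -0.1 -0.9]
tool shift now mm [ -85.  -407.     2.1]
rotvec tool [ 0.0013  0.0052 -0.1221] shift after turn [ -34.8 -414.3    2.3]
0.04834918955839234
```

View pics/w22.png

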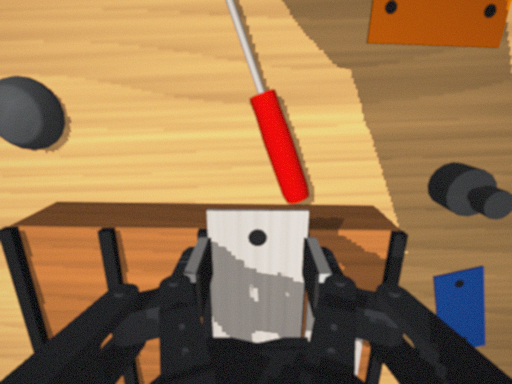

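servo_tool([
  [[0,0,0,0,0,-0.06],[0,-20,0,0,0,-0.06],[0,-36,0,0,0,0],[0,-36,0,0,0,0],[0,-36,0,0,0,0]],
])

```text
time: 43.8
ee_pos: [0.4891, 0.0628, 0.1374]
tcp_rot: [-180.0, -0.1, -175.1]
wrist_force: [1.3, -0.2, -0.4]
opening: 0.0483
```

servo_tool([
  [[-2,-36,0,0,0,0],[-5,-36,0,0,0,0],[-7,-36,0,0,0,0],[-7,-36,0,0,0,0],[-7,-36,0,0,0,0]],
])

```text
time: 44.3
ee_pos: [0.5326, -0.1144, 0.1375]
tcp_rot: [-180.0, -0.1, -175.1]
wrist_force: [0.3, -0.6, -1.2]
opening: 0.0483
```

servo_tool([
  [[-7,-36,0,0,0,0],[0,-36,10,0,0,0],[0,-20,10,0,0,0],[0,0,0,0,0,0],[0,0,0,0,0,0]],
])

```text
time: 44.8
ee_pos: [0.5471, -0.204, 0.1174]
tcp_rot: [180.0, -0.1, -175.2]
wrist_force: [0.5, 0.3, -1.2]
opening: 0.0487
```

```bash
python3 - <<'E'
from h import *
go([.5521,-.2197,.0695],184.6);o=bot.get_obs()
p=bot.camera("wrist");save("w23",cv2.resize(p["color"][130:350,100:380],None,fx=2.8,fy=2.7,interpolation=cv2.INTER_CUBIC))
u,v=257.5,238;z=o["ee_pos"][2]-.0115
X=p2w(p,u,v,z);print(np.round(Rcur(o).inv().apply(X-o["ee_pos"])*1000,1))
for a in (-.0551,.0551):
  print([np.round(w2p(p,(.580+a*.997-b*.077,-.2175+a*.077+b*.997,.02))) for b in (-.05,.05)])
E
```

```text
t 44.8 pos [ 0.5471 -0.204   0.1174] rpy [ 1.7997e+02 -1.0000e-01 -1.7517e+02] F [ 0.5  0.3 -1.2]
tool shift now mm [ -3.8 -16.1  47.9]
rotvec tool [ 0.0006 -0.0018  0.004 ] shift after turn [ -3.8 -16.1  47.9]
[10.9  0.9 11.5]
[array([173., 175.]), array([299., 175.])]
[array([183., 292.]), array([293., 292.])]
```

View pics/w23.png

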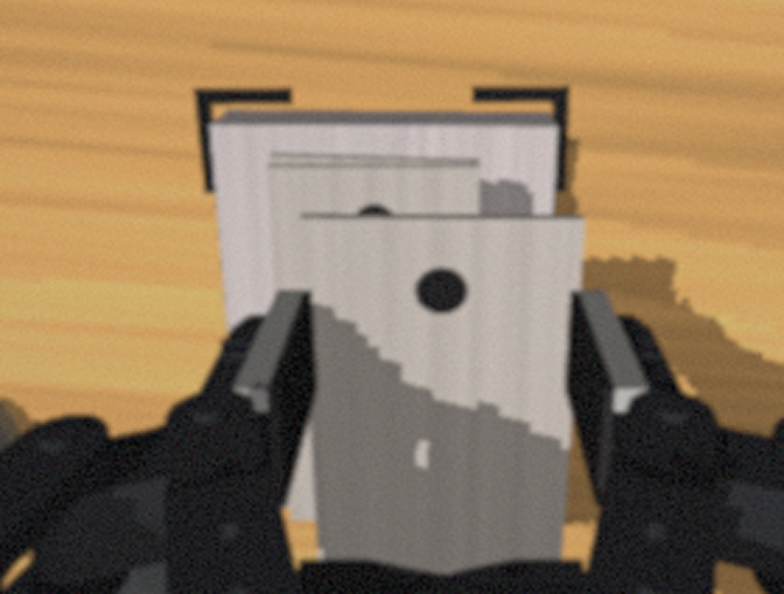

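servo_tool([
  [[-2.7,-15,0,0,0,0],[0,0,18,0,0,0],[0,0,18,0,0,0],[0,0,6,0,0,0],[0,0,0,0,0,0]],
])

```text
time: 45.35
ee_pos: [0.5514, -0.2185, 0.076]
tcp_rot: [-180.0, -0.1, -175.1]
wrist_force: [-0.3, 0.3, -1.3]
opening: 0.0485
```

servo_tool([
  [[0,0,0,0,0,0],[0,0,1.5,0,0,0],[0,0,0,0,0,0]],
])

```text
time: 45.65
ee_pos: [0.552, -0.2189, 0.0757]
tcp_rot: [-179.9, 0.1, -175.1]
wrist_force: [0.8, 0.0, -1.7]
opening: 0.0482
```

servo_tool([
  [[0,0,1,0,0,0],[0,0,0,0,0,0]],
])

```text
time: 45.85
ee_pos: [0.5516, -0.2188, 0.0741]
tcp_rot: [-180.0, 0.0, -175.1]
wrist_force: [0.2, 0.4, -1.4]
opening: 0.0483
```

```bash
python3 - <<'E'
from h import *
go([.551,-.2197,.0705],184.6)
p=bot.camera("wrist");save("w24",cv2.resize(p["color"][130:350,100:380],None,fx=2.8,fy=2.7,interpolation=cv2.INTER_CUBIC))
E
```

```text
t 45.85 pos [ 0.5516 -0.2188  0.0741] rpy [-1.7996e+02  1.0000e-02 -1.7512e+02] F [ 0.2  0.4 -1.4]
tool shift now mm [ 0.7 -0.8  3.6]
rotvec tool [-0.0006  0.0002  0.0049] shift after turn [ 0.7 -0.8  3.6]
```

View pics/w24.png

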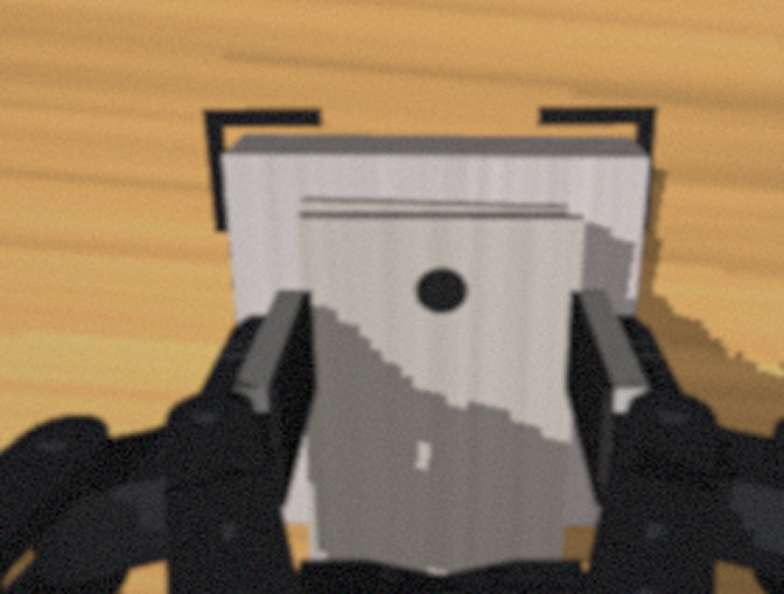

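servo_tool([
  [[0.5,-0.5,2,0,0,0],[0,0,1,0,0,0],[0,0,0,0,0,0]],
])

```text
time: 46.2
ee_pos: [0.5512, -0.2195, 0.0713]
tcp_rot: [-180.0, 0.0, -175.1]
wrist_force: [-0.0, -0.1, 2.1]
opening: 0.0485
```

servo_tool([
  [[0,0,0.6,0,0,0],[0,0,0,0,0,0]],
])

```text
time: 46.4
ee_pos: [0.5513, -0.2195, 0.0711]
tcp_rot: [-179.9, 0.0, -175.1]
wrist_force: [-2.1, 0.1, 4.7]
opening: 0.0485
```

servo_tool([
  [[0,0,0,0,0,0],[0,0,0,0,0,0],[0,0,0,0,0,0]],
], gripper=64)

```text
time: 46.7
ee_pos: [0.5511, -0.2193, 0.0702]
tcp_rot: [-180.0, -0.0, -175.1]
wrist_force: [-0.4, 0.3, -0.2]
opening: 0.064
```

servo_tool([
  [[0,0,-30,0,0,0],[0,0,-50,0,0,0],[0,0,-50,0,0,0],[0,34,0,0,0,0],[0,34,0,0,0,0]],
])

```text
time: 47.2
ee_pos: [0.5461, -0.1516, 0.2022]
tcp_rot: [-179.9, 0.2, -175.2]
wrist_force: [-0.1, 1.1, -0.7]
opening: 0.0637
```

```bash
python3 - <<'E'
from h import *
go([.64,.2567,.12],177.5)
p=bot.camera("wrist")
a=grid(rect(p,0.49,0.67,-0.31,-0.13,0.0575,2100),.67,-.13,2100,0.02)
b=grid(rect(p,0.49,0.67,-0.31,-0.13,0.02,2100),.67,-.13,2100,0.02)
save("w25z",np.hstack([a,b]))
E
```

```text
t 47.2 pos [ 0.5461 -0.1516  0.2022] rpy [-179.91    0.19 -175.22] F [-0.1  1.1 -0.7]
tool shift now mm [-127.3  399.2   82. ]
rotvec tool [-0.0014  0.0034  0.127 ] shift after turn [-76.  412.   82.2]
```

View pics/w25z.png

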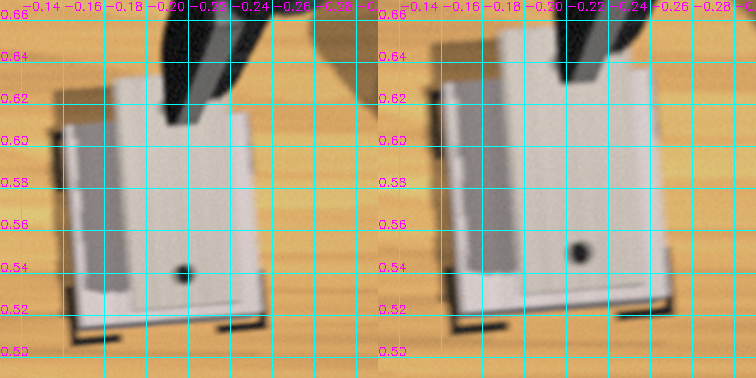

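servo_tool([
  [[0,0,0,0,0,0.0635],[0,34,0,0,0,0.0635],[0,36,0,0,0,0],[0,36,0,0,0,0],[0,36,0,0,0,0]],
], gripper=0)

```text
time: 47.75
ee_pos: [0.549, -0.0083, 0.2002]
tcp_rot: [-180.0, 0.0, 177.6]
wrist_force: [0.7, -0.4, 0.8]
opening: 0.0
```

servo_tool([
  [[0,36,0,0,0,0],[0,36,0,0,0,0],[-10,36,0,0,0,0],[-12,36,0,0,0,0],[-12,36,0,0,0,0]],
])

```text
time: 48.25
ee_pos: [0.5909, 0.1704, 0.2002]
tcp_rot: [-180.0, 0.0, 177.6]
wrist_force: [0.5, 0.0, 0.7]
opening: -0.0001
```

servo_tool([
  [[-12,36,20,0,0,0],[-12,36,30,0,0,0],[-12,18,30,0,0,0],[0,0,0,0,0,0],[0,0,0,0,0,0]],
])

```text
time: 48.75
ee_pos: [0.6298, 0.2572, 0.1191]
tcp_rot: [-179.9, -0.1, 177.6]
wrist_force: [0.4, -0.4, 1.1]
opening: 0.0002
```

```bash
python3 - <<'E'
from h import *
go([.634,.2568,.0797],177.5)
p=bot.camera("wrist");save("w26",p["color"])
E
```

```text
t 48.75 pos [0.6298 0.2572 0.1191] rpy [-1.7990e+02 -1.1000e-01  1.7764e+02] F [ 0.4 -0.4  1.1]
tool shift now mm [-4.3 -0.1 39.4]
rotvec tool [-0.0017 -0.002   0.0025] shift after turn [-4.2 -0.2 39.4]
```

View pics/w26.png

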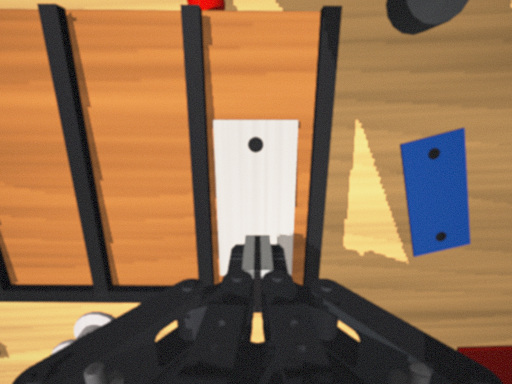

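servo_tool([
  [[-2,0,20,0,0,0],[0,0,11,0,0,0],[0,0,4,0,0,0],[0,0,3,0,0,0],[0,0,1.2,0,0,0]],
])

```text
time: 49.3
ee_pos: [0.6325, 0.2569, 0.0816]
tcp_rot: [-180.0, 0.0, 177.6]
wrist_force: [-0.9, 0.1, 1.1]
opening: 0.0002
```

servo_tool([
  [[0,0,0,0,0,0],[0,0,0,0,0,0]],
])

```text
time: 49.5
ee_pos: [0.6326, 0.2571, 0.0817]
tcp_rot: [-180.0, 0.1, 177.6]
wrist_force: [0.0, -0.8, 2.7]
opening: -0.0
```

servo_tool([
  [[4,0,0,0,0,0],[8,0,0,0,0,0],[10,0,0,0,0,0],[10,0,0,0,0,0],[10,0,0,0,0,0]],
])

```text
time: 50.0
ee_pos: [0.5896, 0.259, 0.0816]
tcp_rot: [-180.0, 0.1, 177.6]
wrist_force: [2.1, -0.4, 5.3]
opening: 0.0001
```

servo_tool([
  [[10,0,0,0,0,0],[10,0,0,0,0,0],[10,0,0,0,0,0],[10,0,0,0,0,0],[10,0,0,0,0,0]],
])

```text
time: 50.5
ee_pos: [0.5397, 0.2611, 0.0816]
tcp_rot: [-180.0, 0.1, 177.6]
wrist_force: [2.9, -1.0, 5.3]
opening: -0.0002
```

servo_tool([
  [[8,0,0,0,0,0],[4,0,0,0,0,0],[0,0,0,0,0,0],[0,0,-40,0,0,0],[0,0,-40,0,0,0]],
])

```text
time: 51.0
ee_pos: [0.5264, 0.261, 0.1602]
tcp_rot: [-179.9, -0.2, 177.6]
wrist_force: [1.4, 1.0, 0.9]
opening: 0.0001
```

servo_tool([
  [[0,0,-40,0,0,0],[0,0,0,0,0,0],[0,0,0,0,0,0]],
])

```text
time: 51.3
ee_pos: [0.528, 0.2616, 0.2011]
tcp_rot: [-180.0, 0.0, 177.6]
wrist_force: [0.7, -0.1, -0.3]
opening: -0.0001
```

```bash
python3 - <<'E'
from h import *
go([.484,.265,.0742],177.5)
p=bot.camera("wrist")
save("w27z",grid(rect(p,0.4,0.65,0.1,0.43,0.0625,1900),.65,.43,1900))
E
```

```text
t 51.3 pos [0.528  0.2616 0.2011] rpy [-1.7999e+02  2.0000e-02  1.7762e+02] F [ 0.7 -0.1 -0.3]
tool shift now mm [ 44.2   1.6 126.9]
rotvec tool [-0.0002  0.0003  0.0021] shift after turn [ 44.1   1.5 126.9]
```

View pics/w27z.png

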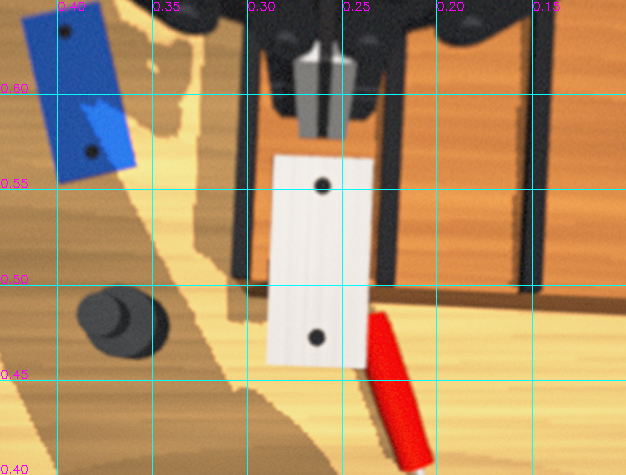

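servo_tool([
  [[22,0,30,0,0,0],[23.5,0,30,0,0,0],[0,0,30,0,0,0],[0,0,20,0,0,0],[0,0,0,0,0,0]],
], gripper=62)

```text
time: 51.85
ee_pos: [0.4801, 0.262, 0.0861]
tcp_rot: [-179.7, -0.4, 177.6]
wrist_force: [-0.8, -0.1, 0.2]
opening: 0.062
```

servo_tool([
  [[0,0,0,0,0,0],[0,0,0,0,0,0]],
])

```text
time: 52.05
ee_pos: [0.4833, 0.2635, 0.0918]
tcp_rot: [-180.0, 0.0, 177.6]
wrist_force: [-1.2, 0.5, 0.6]
opening: 0.0618
```

```bash
python3 - <<'E'
from h import *
go([.4825,.2633,.0742],177.7)
E
```

```text
t 52.05 pos [0.4833 0.2635 0.0918] rpy [-1.7999e+02  4.0000e-02  1.7760e+02] F [-1.2  0.5  0.6]
tool shift now mm [ 0.8 -0.2 17.6]
rotvec tool [-0.0001  0.0007 -0.0017] shift after turn [ 0.8 -0.2 17.6]
```

servo_tool([
  [[0.8,0,11,0,0,0],[0,0,6.5,0,0,0],[0,0,0,0,0,0],[0,0,0,0,0,0]],
])

```text
time: 52.45
ee_pos: [0.4821, 0.2633, 0.0733]
tcp_rot: [-180.0, -0.0, 177.6]
wrist_force: [-0.2, 0.2, 0.1]
opening: 0.0617
```

servo_tool([
  [[0,0,0,0,0,0],[0,0,0,0,0,0],[0,0,0,0,0,0],[0,0,0,0,0,0]],
], gripper=46)

```text
time: 52.85
ee_pos: [0.4824, 0.2634, 0.074]
tcp_rot: [-180.0, 0.0, 177.6]
wrist_force: [-1.5, -1.3, 4.4]
opening: 0.0486
```

servo_tool([
  [[0,0,-5,0,0,0],[0,0,-10,0,0,0],[0,0,-25,0,0,0],[0,0,-30,0,0,0],[0,0,0,0,0,0]],
])

```text
time: 53.35
ee_pos: [0.4837, 0.2643, 0.1482]
tcp_rot: [179.8, 0.3, 177.6]
wrist_force: [0.5, 1.1, -1.3]
opening: 0.0485
```

```bash
python3 - <<'E'
from h import *
go([.5495,-.2175,.14],184.6);o=bot.get_obs();print(o["opening"])
p=bot.camera("wrist");save("w28",p["color"])
t=bot.camera("top");save("t28",grid(rect(t,0.45,0.7,-0.35,-0.1,0.0575,2200),.7,-.1,2200,.05))
E
```

```text
t 53.35 pos [0.4837 0.2643 0.1482] rpy [179.84   0.31 177.61] F [ 0.5  1.1 -1.3]
tool shift now mm [ -85.8 -478.6    7.3]
rotvec tool [ 0.0024  0.0056 -0.122 ] shift after turn [ -27.  -485.5    8.2]
0.04849728316669845
```

View pics/w28.png

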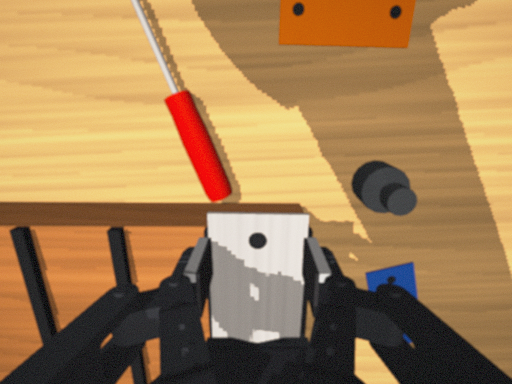

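View pics/t28.png

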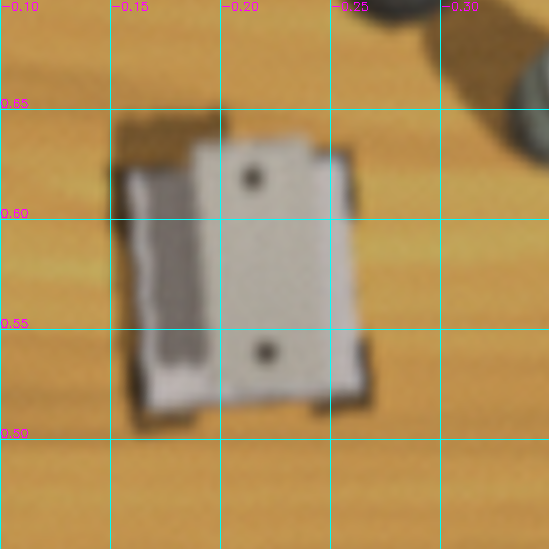

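servo_tool([
  [[0,0,0,0,0,-0.061],[0,-20,0,0,0,-0.061],[2,-36,0,0,0,0],[2,-36,0,0,0,0],[2,-36,0,0,0,0]],
])

```text
time: 53.95
ee_pos: [0.4845, 0.134, 0.1422]
tcp_rot: [-179.9, -0.1, -175.4]
wrist_force: [0.7, -0.0, -0.1]
opening: 0.0484
```

servo_tool([
  [[2,-36,0,0,0,0],[0,-36,0,0,0,0],[0,-36,0,0,0,0],[-3,-36,0,0,0,0],[-6,-36,0,0,0,0]],
])

```text
time: 54.45
ee_pos: [0.5059, -0.0451, 0.1425]
tcp_rot: [-180.0, -0.1, -175.4]
wrist_force: [1.4, 0.2, -1.0]
opening: 0.0486
```

servo_tool([
  [[-8,-36,0,0,0,0],[-8,-36,0,0,0,0],[-8,-36,0,0,0,0],[-5,-36,0,0,0,0],[0,0,0,0,0,0]],
])

```text
time: 54.95
ee_pos: [0.5469, -0.1882, 0.1417]
tcp_rot: [-180.0, -0.1, -175.6]
wrist_force: [-1.0, -0.1, -1.4]
opening: 0.0488
```

servo_tool([
  [[0,-15,10,0,0,0],[0,0,10,0,0,0],[0,0,0,0,0,0],[0,0,0,0,0,0]],
])

```text
time: 55.35
ee_pos: [0.5479, -0.199, 0.123]
tcp_rot: [180.0, -0.1, -175.4]
wrist_force: [0.4, 0.2, -0.6]
opening: 0.0485
```

```bash
python3 - <<'E'
from h import *
go([.5497,-.2199,.0745],184.6);o=bot.get_obs()
p=bot.camera("wrist");save("w29",cv2.resize(p["color"][130:350,100:380],None,fx=2.8,fy=2.7,interpolation=cv2.INTER_CUBIC))
u,v=258,240;z=o["ee_pos"][2]-.0117
X=p2w(p,u,v,z);print(np.round(Rcur(o).inv().apply(X-o["ee_pos"])*1000,1))
for a in (-.0551,.0551):
  print([np.round(w2p(p,(.580+a*.997-b*.077,-.2175+a*.077+b*.997,.02))) for b in (-.05,.05)])
E
```

```text
t 55.35 pos [ 0.5479 -0.199   0.123 ] rpy [ 1.7999e+02 -7.0000e-02 -1.7536e+02] F [ 0.4  0.2 -0.6]
tool shift now mm [ -0.2 -21.   48.5]
rotvec tool [ 0.0002 -0.0012  0.0007] shift after turn [ -0.2 -21.   48.5]
[ 9.6  1.2 11.7]
[array([169., 172.]), array([292., 172.])]
[array([180., 287.]), array([287., 287.])]
```

View pics/w29.png

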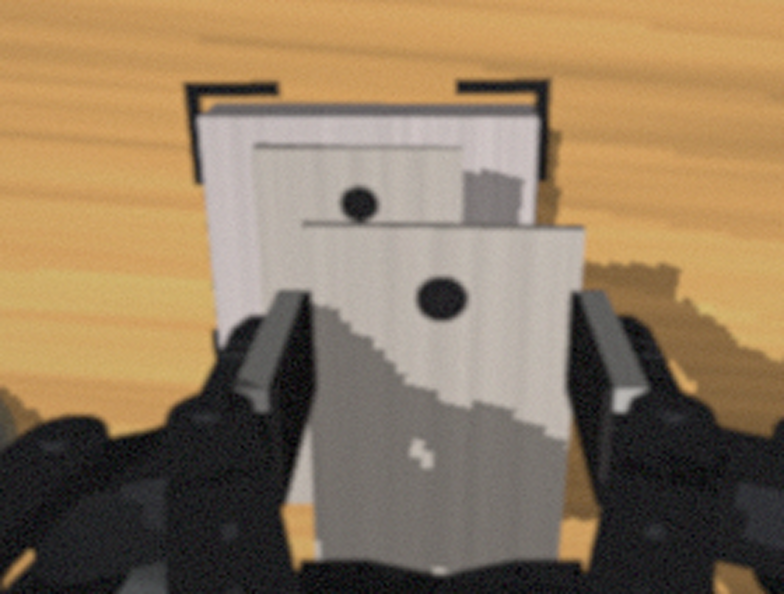

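servo_tool([
  [[0,-20.5,0,0,0,0],[0,0,18,0,0,0],[0,0,18,0,0,0],[0,0,7,0,0,0],[0,0,0,0,0,0]],
])

```text
time: 55.9
ee_pos: [0.5496, -0.2196, 0.0801]
tcp_rot: [180.0, -0.1, -175.4]
wrist_force: [-0.1, 0.6, -1.7]
opening: 0.0482
```

servo_tool([
  [[0,0,0,0,0,0],[0,0,2,0,0,0],[0,0,0,0,0,0]],
])

```text
time: 56.2
ee_pos: [0.5502, -0.2202, 0.0793]
tcp_rot: [-179.9, 0.1, -175.4]
wrist_force: [-0.1, -0.9, -0.8]
opening: 0.0484
```

servo_tool([
  [[0,0,1,0,0,0],[0,0,0,0,0,0]],
])

```text
time: 56.4
ee_pos: [0.55, -0.2202, 0.0778]
tcp_rot: [-180.0, 0.0, -175.4]
wrist_force: [0.8, -0.5, -1.1]
opening: 0.0485
```

```bash
python3 - <<'E'
from h import *
go([.5497,-.2199,.0738],184.6)
p=bot.camera("wrist");save("w30",cv2.resize(p["color"][130:350,100:380],None,fx=2.8,fy=2.7,interpolation=cv2.INTER_CUBIC))
E
```

```text
t 56.4 pos [ 0.55   -0.2202  0.0778] rpy [-1.7997e+02  1.0000e-02 -1.7541e+02] F [ 0.8 -0.5 -1.1]
tool shift now mm [0.3 0.4 4. ]
rotvec tool [-0.0006  0.0002 -0.0001] shift after turn [0.3 0.4 4. ]
```

View pics/w30.png

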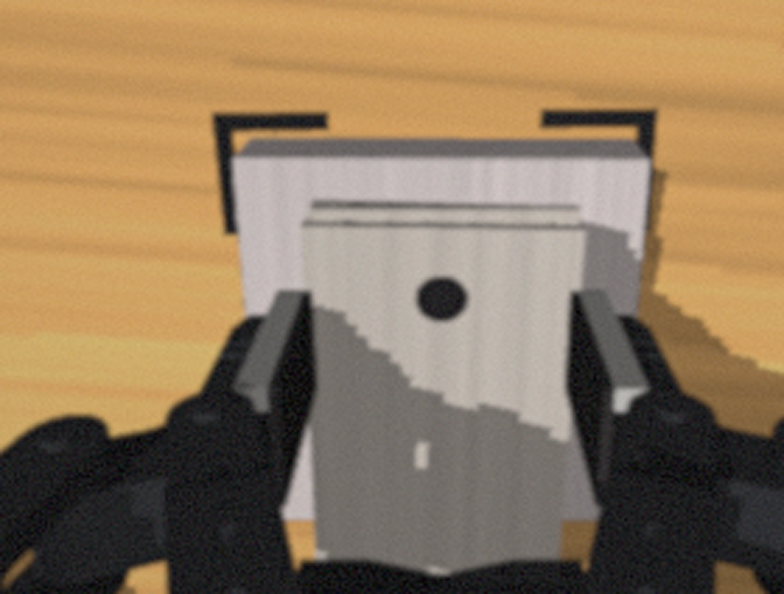

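servo_tool([
  [[0,0,2,0,0,0],[0,0,1.5,0,0,0],[0,0,0,0,0,0]],
])

```text
time: 56.75
ee_pos: [0.55, -0.2202, 0.0742]
tcp_rot: [-180.0, 0.0, -175.4]
wrist_force: [-0.7, 0.4, -0.6]
opening: 0.0485
```

servo_tool([
  [[0,0,0.4,0,0,0],[0,0,0,0,0,0]],
])

```text
time: 56.95
ee_pos: [0.55, -0.2203, 0.074]
tcp_rot: [-180.0, 0.0, -175.4]
wrist_force: [-0.2, 0.5, 1.3]
opening: 0.0485
```

servo_tool([
  [[0,0,0,0,0,0],[0,0,0,0,0,0],[0,0,0,0,0,0]],
], gripper=64)

```text
time: 57.25
ee_pos: [0.55, -0.2203, 0.0738]
tcp_rot: [-180.0, 0.0, -175.4]
wrist_force: [0.8, -0.1, -0.2]
opening: 0.0643
```

servo_tool([
  [[0,0,-30,0,0,0],[0,0,-50,0,0,0],[0,0,-50,0,0,0],[0,36,0,0,0,0],[0,36,0,0,0,0]],
])

```text
time: 57.75
ee_pos: [0.5449, -0.1484, 0.2058]
tcp_rot: [-179.9, 0.2, -175.5]
wrist_force: [0.4, 1.0, -0.1]
opening: 0.064
```

servo_tool([
  [[0,36,0,0,0,0],[0,36,0,0,0,0],[5,36,0,0,0,0],[5,36,0,0,0,0],[5,36,0,0,0,0]],
])

```text
time: 58.25
ee_pos: [0.5143, 0.0311, 0.2038]
tcp_rot: [-180.0, 0.0, -175.4]
wrist_force: [-0.2, -0.1, 0.1]
opening: 0.0637
```

```bash
python3 - <<'E'
from h import *
t=bot.camera("top");go([.48,.29,.2],177.5)
a=grid(rect(t,0.49,0.67,-0.31,-0.13,0.06,2100),.67,-.13,2100,.02)
b=grid(rect(t,0.4,0.58,0.3,0.48,0.0,2100),.58,.48,2100,.02)
save("t31",np.hstack([a,b]))
s=bot.camera("scene");save("s31",cv2.resize(s["color"][180:320,50:250],None,fx=4,fy=4,interpolation=cv2.INTER_CUBIC))
E
```

```text
t 58.3 pos [0.5134 0.035  0.2039] rpy [ 179.92    0.   -175.29] F [1.2 3.7 0.9]
tool shift now mm [ 12.3 256.9   4.3]
rotvec tool [ 1.400e-03 -1.000e-04  1.259e-01] shift after turn [ 44.5 253.3   3.9]Traceback (most recent call last):
  File "<stdin>", line 5, in <module>
    return _nx.concatenate(arrs, 1, dtype=dtype, casting=casting)
           ~~~~~~~~~~~~~~~^^^^^^^^^^^^^^^^^^^^^^^^^^^^^^^^^^^^^^^
ValueError: all the input array dimensions except for the concatenation axis must match exactly, but along dimension 0, the array at index 0 has size 378 and the array at index 1 has size 377
```

```bash
python3 - <<'E'
from h import *
t=bot.camera("top")
a=grid(rect(t,0.49,0.67,-0.31,-0.13,0.06,2100),.67,-.13,2100,.02)[:376]
b=grid(rect(t,0.4,0.58,0.3,0.48,0.0,2100),.58,.48,2100,.02)[:376]
save("t31",np.hstack([a,b]))
s=bot.camera("scene");save("s31",cv2.resize(s["color"][180:320,50:250],None,fx=4,fy=4,interpolation=cv2.INTER_CUBIC))
E
```

```text
(no output)
```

View pics/t31.png

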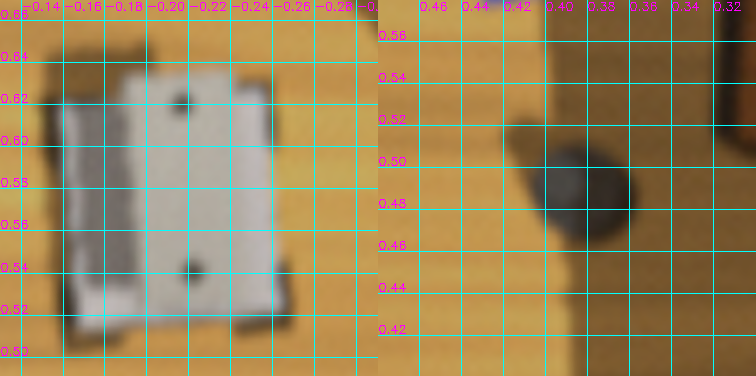

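View pics/s31.png

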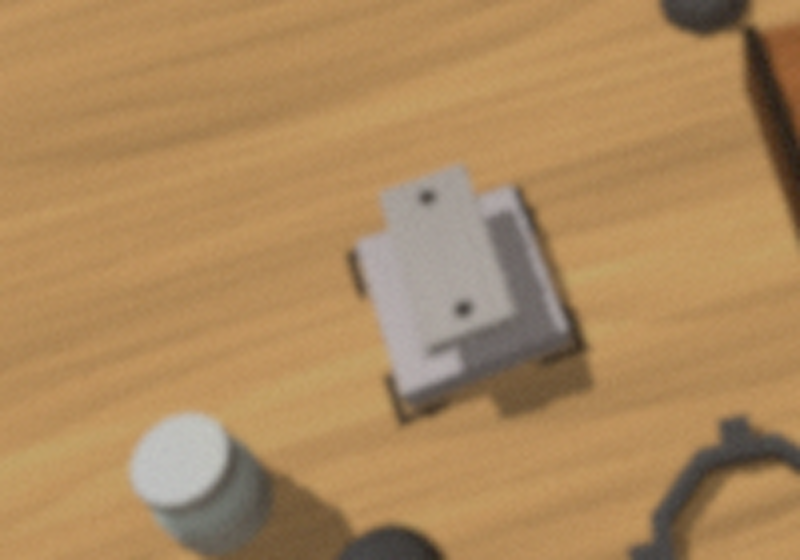

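servo_tool([
  [[0,0,0,0,0,0.063],[0,34,0,0,0,0.063],[5,36,0,0,0,0],[5,36,0,0,0,0],[5,36,0,0,0,0]],
], gripper=44)

```text
time: 58.9
ee_pos: [0.5045, 0.1727, 0.2036]
tcp_rot: [-180.0, 0.0, 177.3]
wrist_force: [0.6, -1.0, 0.8]
opening: 0.0439
```

servo_tool([
  [[5,36,0,0,0,0],[5,36,0,0,0,0],[5,36,0,0,0,0],[5,36,0,0,0,0],[5,36,0,0,0,0]],
])

```text
time: 59.4
ee_pos: [0.488, 0.354, 0.2034]
tcp_rot: [-180.0, 0.0, 177.3]
wrist_force: [1.0, -0.3, 0.4]
opening: 0.0443
```

servo_tool([
  [[3,16,0,0,0,0],[0,0,0,0,0,0],[0,0,0,0,0,0]],
])

```text
time: 59.7
ee_pos: [0.4856, 0.3685, 0.2033]
tcp_rot: [-179.9, -0.0, 177.4]
wrist_force: [-0.6, -0.3, 1.0]
opening: 0.0444
```

```bash
python3 - <<'E'
from h import *
go([.485,.375,.12],177.5)
p=bot.camera("wrist");save("w32",p["color"])
a=grid(rect(p,0.4,0.6,0.28,0.46,0.06,2000),.6,.46,2000,.02)
b=grid(rect(p,0.4,0.6,0.28,0.46,0.03,2000),.6,.46,2000,.02)
save("w32r",np.hstack([a,b]))
E
```

```text
t 59.7 pos [0.4856 0.3685 0.2033] rpy [-1.7993e+02 -1.0000e-02  1.7736e+02] F [-0.6 -0.3  1. ]
tool shift now mm [ 0.9  6.6 83.3]
rotvec tool [-0.0013 -0.0001 -0.0024] shift after turn [ 0.9  6.5 83.3]
```

View pics/w32r.png

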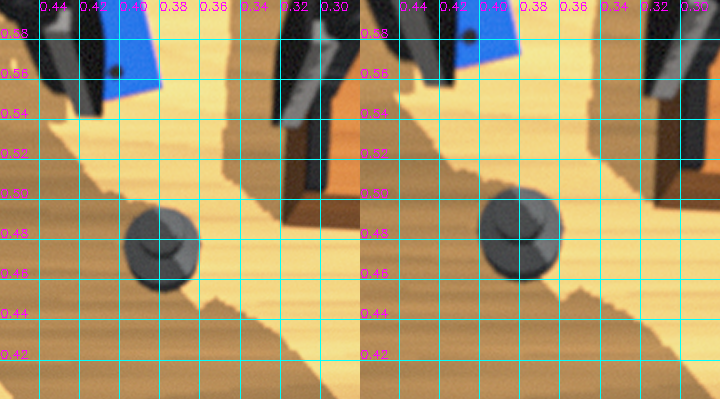

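View pics/w32.png

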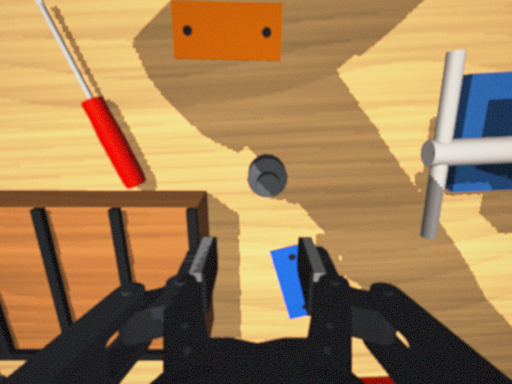

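servo_tool([
  [[3,11,20,0,0,0],[0,0,40,0,0,0],[0,0,30,0,0,0],[0,0,20,0,0,0],[0,0,0,0,0,0]],
])

```text
time: 60.25
ee_pos: [0.4819, 0.3781, 0.0906]
tcp_rot: [-179.8, -0.2, 177.3]
wrist_force: [-1.4, 0.3, 0.6]
opening: 0.044
```

servo_tool([
  [[0,0,0,0,0,0],[0,0,0,0,0,0]],
])

```text
time: 60.45
ee_pos: [0.4836, 0.3805, 0.0955]
tcp_rot: [179.9, 0.1, 177.3]
wrist_force: [1.6, -0.1, -0.4]
opening: 0.0442
```

```bash
python3 - <<'E'
from h import *
go([.483,.3795,.054],177.5)
p=bot.camera("wrist");save("w33",p["color"])
print([np.round(w2p(p,(.483,.3795,z))) for z in (.06,.03)])
a=grid(rect(p,0.42,0.54,0.32,0.44,0.06,3000),.54,.44,3000,.02)
b=grid(rect(p,0.42,0.54,0.32,0.44,0.03,3000),.54,.44,3000,.02)
save("w33r",np.hstack([a,b]))
E
```

```text
t 60.45 pos [0.4836 0.3805 0.0955] rpy [1.7993e+02 1.2000e-01 1.7733e+02] F [ 1.6 -0.1 -0.4]
tool shift now mm [ 0.7 -1.  41.5]
rotvec tool [ 0.0012  0.0022 -0.003 ] shift after turn [ 0.6 -1.  41.5]
[array([254., 235.]), array([255., 217.])]
```

View pics/w33.png

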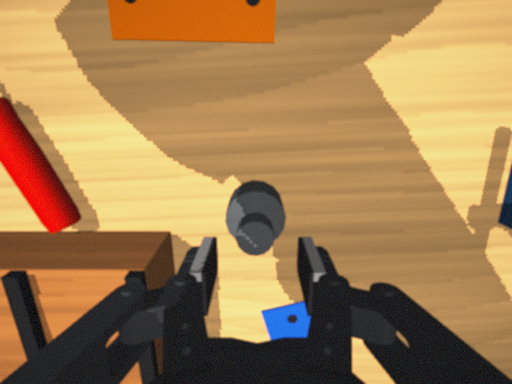

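View pics/w33r.png

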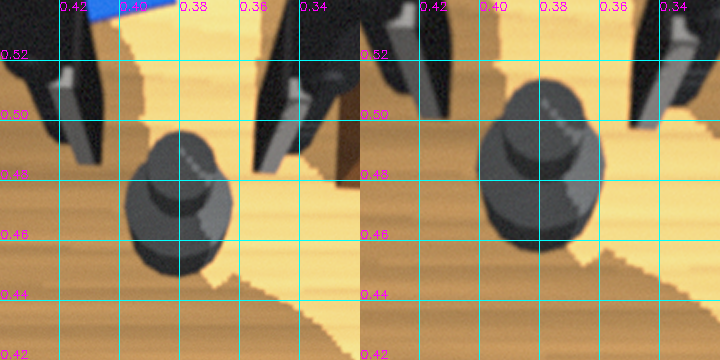

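servo_tool([
  [[-1.5,-0.8,20,0,0,0],[0,0,12,0,0,0],[0,0,9.5,0,0,0],[0,0,0,0,0,0],[0,0,0,0,0,0]],
])

```text
time: 61.0
ee_pos: [0.4842, 0.3797, 0.0523]
tcp_rot: [-180.0, 0.0, 177.4]
wrist_force: [-1.3, -0.0, -0.0]
opening: 0.0442
```

servo_tool([
  [[0,0,0,0,0,0],[0,0,0,0,0,0],[0,0,0,0,0,0],[0,0,0,0,0,0],[0,0,0,0,0,0]],
], gripper=18, newtons=50)

```text
time: 61.5
ee_pos: [0.4845, 0.3798, 0.0529]
tcp_rot: [180.0, 0.1, 177.4]
wrist_force: [-0.3, -2.3, 4.7]
opening: 0.0223
```

servo_tool([
  [[0,0,-5,0,0,0],[0,0,-20,0,0,0],[0,0,-40,0,0,0],[0,0,-40,0,0,0],[0,0,0,0,0,0]],
])

```text
time: 62.0
ee_pos: [0.4856, 0.381, 0.1631]
tcp_rot: [179.7, 0.4, 177.4]
wrist_force: [0.2, 0.8, -1.9]
opening: 0.0223
```

servo_tool([
  [[0,0,0,0,0,0],[0,0,0,0,0,0]],
])

```text
time: 62.2
ee_pos: [0.4836, 0.3793, 0.1552]
tcp_rot: [-179.9, -0.1, 177.4]
wrist_force: [0.2, 0.6, -4.8]
opening: 0.0222
```

```bash
python3 - <<'E'
from h import *
go([.58,-.2175,.1594],184.6)
p=bot.camera("wrist");save("w34",p["color"])
s=bot.camera("scene");save("s34",cv2.resize(s["color"][60:220,280:460],None,fx=4,fy=3.5,interpolation=cv2.INTER_CUBIC))
E
```

```text
t 62.2 pos [0.4836 0.3793 0.1552] rpy [-1.7987e+02 -1.2000e-01  1.7738e+02] F [ 0.2  0.6 -4.8]
tool shift now mm [-123.6 -591.8   -3.2]
rotvec tool [-0.0021 -0.0021 -0.126 ] shift after turn [ -48.3 -602.6   -4.2]
```

View pics/w34.png

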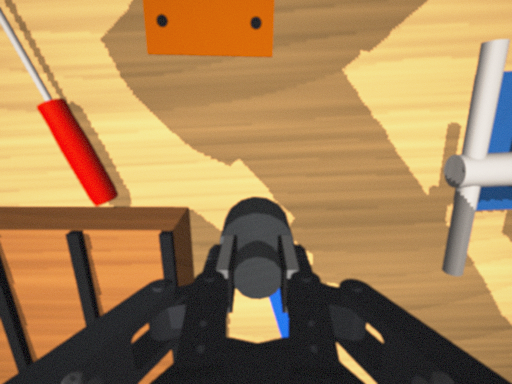

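View pics/s34.png

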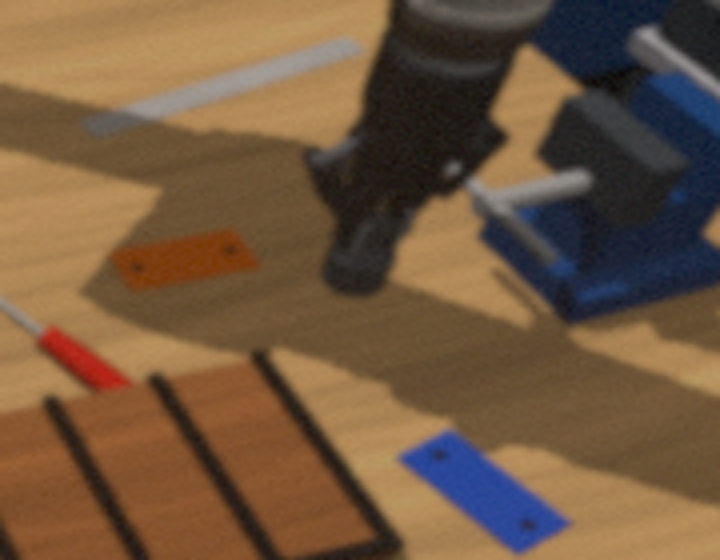

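servo_tool([
  [[0,-20,-20,0,0,0],[0,-36,-15,0,0,0],[0,-36,0,0,0,0],[-5,-36,0,0,0,0],[-8,-36,0,0,0,0]],
])

```text
time: 62.8
ee_pos: [0.4889, 0.2139, 0.1911]
tcp_rot: [-179.9, -0.1, 177.4]
wrist_force: [0.3, -0.2, -2.7]
opening: 0.0225
```

servo_tool([
  [[-8,-36,0,0,0,0],[-8,-36,0,0,0,0],[-8,-36,0,0,0,0],[-8,-36,0,0,0,0],[-8,-36,0,0,0,0]],
])

```text
time: 63.3
ee_pos: [0.5209, 0.0322, 0.1911]
tcp_rot: [-180.0, -0.1, 177.4]
wrist_force: [-0.2, 1.1, -3.3]
opening: 0.0218
```

servo_tool([
  [[-8,-36,0,0,0,0],[-8,-36,0,0,0,0],[-8,-36,0,0,0,0],[-8,-36,0,0,0,0],[-8,-30,0,0,0,0]],
])

```text
time: 63.8
ee_pos: [0.5529, -0.1438, 0.191]
tcp_rot: [-180.0, -0.1, 177.3]
wrist_force: [1.3, 0.8, -3.0]
opening: 0.0223
```

servo_tool([
  [[-5,0,0,0,0,0],[0,0,0,0,0,0],[0,0,0,0,0,0]],
])

```text
time: 64.1
ee_pos: [0.558, -0.1415, 0.1915]
tcp_rot: [-180.0, -0.1, 177.4]
wrist_force: [-0.2, 1.0, -3.3]
opening: 0.0222
```

```bash
python3 - <<'E'
from h import *
go([.58,-.2175,.125],184.6)
p=bot.camera("wrist");save("w35",p["color"])
print([np.round(w2p(p,(.580+a*.997-b*.077,-.2175+a*.077+b*.997,.02))) for a,b in [(-.055,-.05),(-.055,.05)]])
print([np.round(w2p(p,(.5805-.055*.997-b*.077,-.2185-.055*.077+b*.997,.06))) for b in (-.026,.026)])
E
```

```text
t 64.1 pos [ 0.558  -0.1415  0.1915] rpy [-1.8000e+02 -7.0000e-02  1.7741e+02] F [-0.2  1.  -3.3]
tool shift now mm [-25.5 -74.9  66.5]
rotvec tool [ 1.000e-04 -1.300e-03 -1.256e-01] shift after turn [-15.8 -77.5  66.5]
[array([130., 158.]), array([225., 147.])]
[array([137., 164.]), array([193., 157.])]
```

View pics/w35.png

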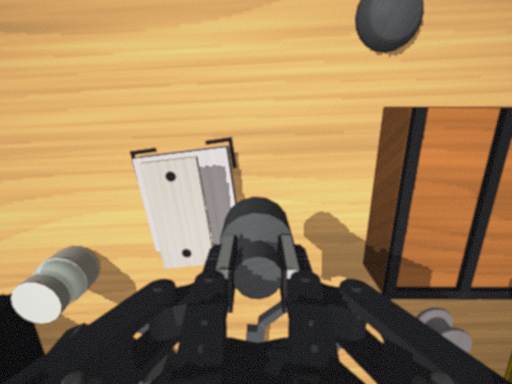

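```bash
python3 - <<'E'
from h import *
p=bot.camera("wrist")
a=p2w(p,170.3,176.3,.06);b=p2w(p,186.5,253.3,.06);print(a,b,(a+b)/2,np.linalg.norm(a-b))
save("w36",cv2.resize(p["color"][130:280,110:260],None,fx=4,fy=4,interpolation=cv2.INTER_CUBIC))
for z in(0,.02): save(f"w36r{int(z*100)}",grid(rect(p,0.49,0.67,-0.31,-0.13,z,2400),.67,-.13,2400,.02))
E
```

```text
[ 0.54080915 -0.21969245  0.06      ] [ 0.62099851 -0.21442807  0.06      ] [ 0.58090383 -0.21706026  0.06      ] 0.08036197458984477
```

View pics/w36r0.png

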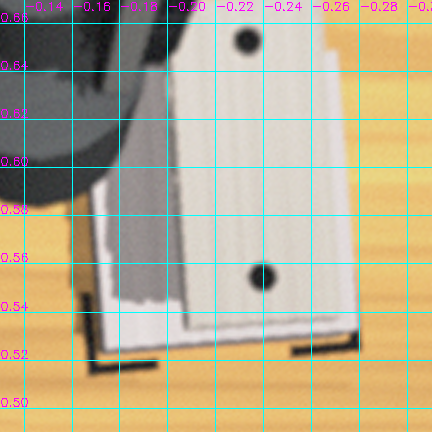

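View pics/w36r2.png

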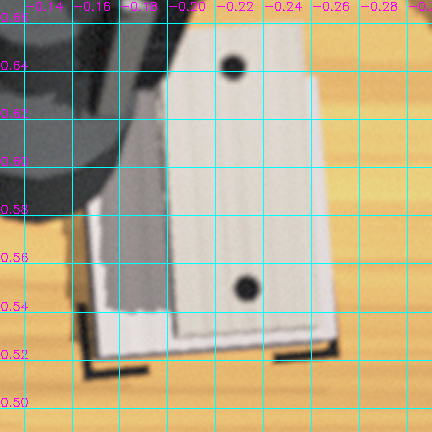

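servo_tool([
  [[-9,-25,0,0,0,0],[-9,-25,0,0,0,0],[-7.5,-24.5,20,0,0,0],[0,0,20,0,0,0],[0,0,20,0,0,0]],
])

```text
time: 64.7
ee_pos: [0.5804, -0.2177, 0.1315]
tcp_rot: [-180.0, 0.0, 177.4]
wrist_force: [-0.3, 0.3, -2.9]
opening: 0.0226
```

servo_tool([
  [[0,0,0,0,0,0],[0,0,0,0,0,0]],
])

```text
time: 64.9
ee_pos: [0.5803, -0.2171, 0.1328]
tcp_rot: [-180.0, -0.0, 177.4]
wrist_force: [-0.1, 0.1, -3.4]
opening: 0.022
```

```bash
python3 - <<'E'
from h import *
go([.58,-.2170,.113],177.4)
p=bot.camera("wrist");save("w37",p["color"])
t=bot.camera("scene");save("s37",cv2.resize(t["color"][170:320,50:250],None,fx=4,fy=4,interpolation=cv2.INTER_CUBIC))
E
```

```text
t 64.9 pos [ 0.5803 -0.2171  0.1328] rpy [-1.7997e+02 -1.0000e-02  1.7743e+02] F [-0.1  0.1 -3.4]
tool shift now mm [ 0.3  0.1 19.8]
rotvec tool [-0.0005 -0.0001  0.0006] shift after turn [ 0.3  0.1 19.8]
```

View pics/s37.png

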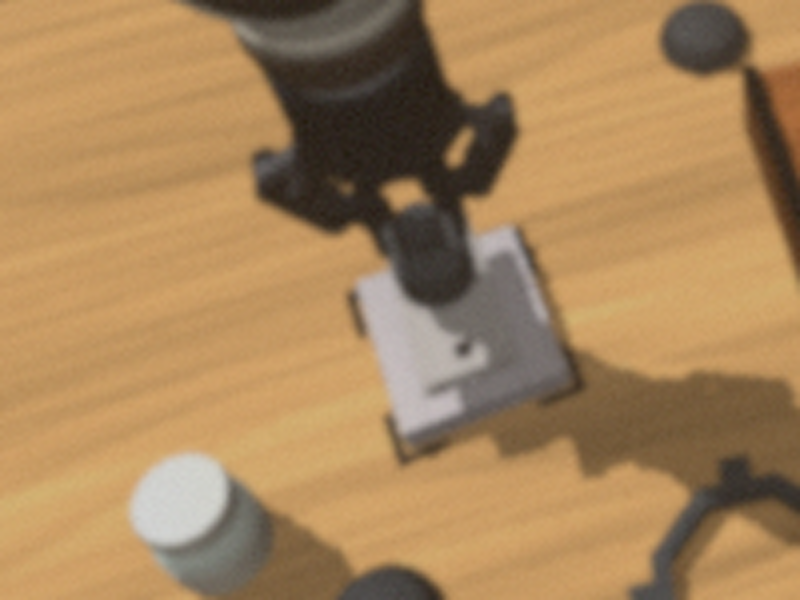

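View pics/w37.png

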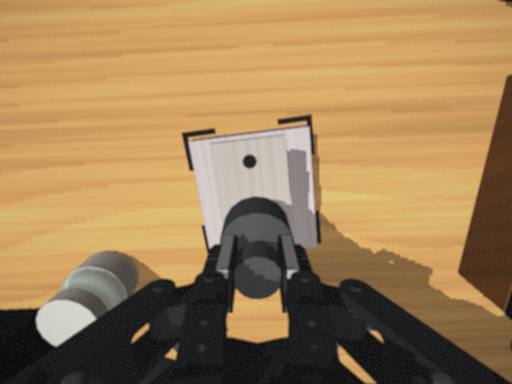

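Aligned. Lowering to touch.

servo_tool([
  [[0,0,10,0,0,0],[0,0,6,0,0,0],[0,0,2,0,0,0],[0,0,0,0,0,0],[0,0,0,0,0,0]],
])

```text
time: 65.5
ee_pos: [0.5804, -0.2179, 0.1144]
tcp_rot: [-180.0, 0.0, 177.4]
wrist_force: [-0.1, -0.2, -4.1]
opening: 0.0223
```

servo_tool([
  [[0,0,0.7,0,0,0],[0,0,0,0,0,0]],
])

```text
time: 65.7
ee_pos: [0.5805, -0.2179, 0.1138]
tcp_rot: [-180.0, 0.0, 177.4]
wrist_force: [0.5, 0.8, -3.4]
opening: 0.0223
```

servo_tool([
  [[0,0,0.5,0,0,0],[0,0,0,0,0,0]],
])

```text
time: 65.9
ee_pos: [0.5804, -0.2179, 0.1131]
tcp_rot: [-180.0, 0.0, 177.4]
wrist_force: [0.2, -1.0, -3.1]
opening: 0.0225
```

servo_tool([
  [[0,0,0.4,0,0,0],[0,0,0,0,0,0]],
])

```text
time: 66.1
ee_pos: [0.5805, -0.2179, 0.113]
tcp_rot: [-180.0, 0.0, 177.4]
wrist_force: [-1.0, -0.6, -0.7]
opening: 0.0221
```

servo_tool([
  [[0,0,0.3,0,0,0],[0,0,0,0,0,0]],
])

```text
time: 66.3
ee_pos: [0.5806, -0.218, 0.113]
tcp_rot: [-180.0, 0.0, 177.4]
wrist_force: [-0.7, -0.1, 1.2]
opening: 0.0218
```

servo_tool([
  [[0,0,0,0,0,0],[0,0,0,0,0,0],[0,0,0,0,0,0],[0,0,0,0,0,0]],
], gripper=46)

```text
time: 66.7
ee_pos: [0.5804, -0.2178, 0.1124]
tcp_rot: [-180.0, 0.0, 177.4]
wrist_force: [-0.3, -0.6, -0.4]
opening: 0.0459
```

servo_tool([
  [[0,0,-20,0,0,0],[0,0,-40,0,0,0],[0,0,-40,0,0,0],[35,0,0,0,0,0],[35,0,0,0,0,0]],
])

```text
time: 67.2
ee_pos: [0.5109, -0.2148, 0.2136]
tcp_rot: [-179.9, 0.1, 177.4]
wrist_force: [-0.5, 0.2, -0.8]
opening: 0.046
```

servo_tool([
  [[35,0,0,0,0,0],[35,0,0,0,0,0],[0,36,0,0,0,0],[0,36,0,0,0,0],[0,36,0,0,0,0]],
])

```text
time: 67.7
ee_pos: [0.4451, -0.1027, 0.2126]
tcp_rot: [-180.0, 0.1, 177.3]
wrist_force: [-0.0, -0.1, 0.0]
opening: 0.0461
```

servo_tool([
  [[0,36,0,0,0,0],[0,36,0,0,0,0],[0,36,0,0,0,0],[0,0,0,0,0,0],[0,0,0,0,0,0]],
])

```text
time: 68.2
ee_pos: [0.4504, 0.005, 0.2124]
tcp_rot: [-180.0, 0.0, 177.5]
wrist_force: [-0.4, 0.3, 0.2]
opening: 0.0459
```

```bash
python3 - <<'E'
from h import *
t=bot.camera("top");go([.5,0,.2])
z=[.06,.02,0]
save("t38",np.hstack([grid(rect(t,0.49,0.67,-0.31,-0.13,k,1400),.67,-.13,1400,.02) for k in z]))
s=bot.camera("scene");save("s38",cv2.resize(s["color"][170:320,50:250],None,fx=4,fy=4,interpolation=cv2.INTER_CUBIC));save("t38f",t["color"])
E
```

```text
t 68.25 pos [0.4504 0.0043 0.2124] rpy [-1.7996e+02  2.0000e-02  1.7742e+02] F [-0.  -0.2  0.1]
tool shift now mm [-49.7  -2.   12.4]
```

View pics/t38.png

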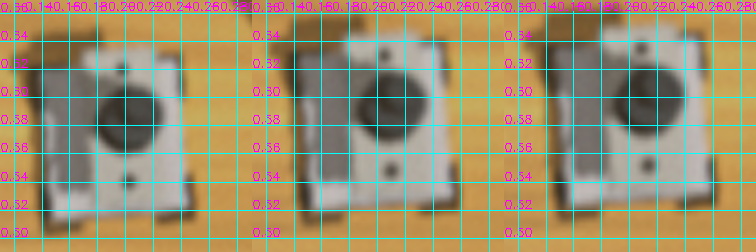

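View pics/s38.png

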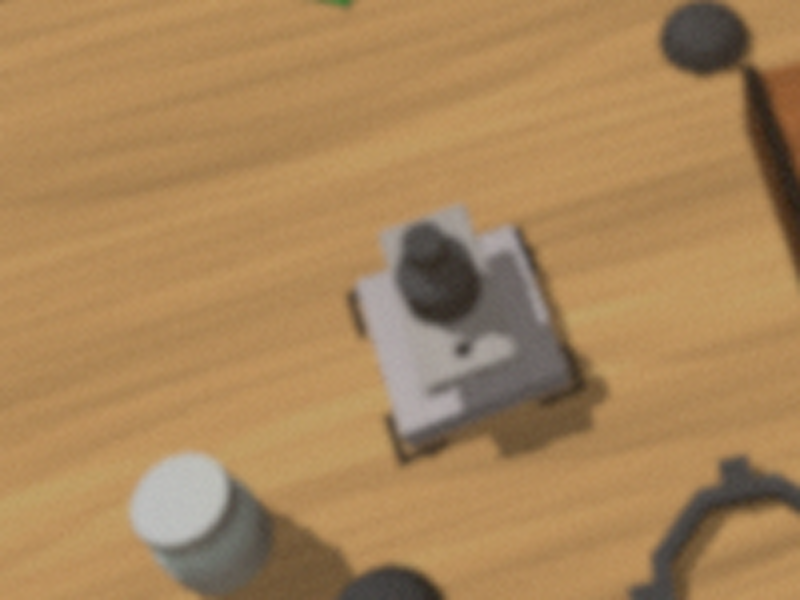

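View pics/t38f.png

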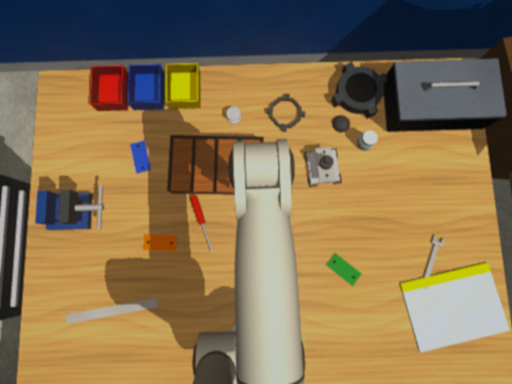

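```bash
python3 - <<'E'
from workcell import bot
print(bot.job_done())
E
```

```text
the job is handed in; nothing more can be done
None
```

The job is done and handed in at about 68 s of the 210 s. The hand-in reported no verdict, so the result below rests on my own camera checks.

- **Cradle:** I pushed it by its base with two fingers, first sideways and then forward, into the brackets. It shifted about 3 mm while I placed the second plate and ended closer to centre. The last wrist-camera measurement, just before I set the weight down, put it within about 2 mm and 1° of the brackets. The final pictures still show it inside them.
- **Plates:** There were four. I slid each one about 42–46 mm out over the near edge, gripped it by its long sides and stacked it on the block. Each plate's dots measured within about 5 mm and 2–3° of the cradle's middle. The second plate landed about 3 mm high on its first contact, because the fingertips caught the plate below, and dropped flat when released.
- **Weight:** I gripped it by the knob and set it down at about (0.580, -0.218). The final scene and top views show it upright on the middle of the stack.
- **Other things:** The domes, clamp, driver, jar and spool show no visible movement in the last top view, and the arm is clear of everything. I judged that by eye and did not measure their positions.

One camera reading briefly suggested the cradle had moved about 4–5 mm. Re-measuring the corners and the dots showed it had not, and I saw no sign of a knock to the cradle or the weight.

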